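# Load the burnishing stone and lift the tool caddy level

## Robot

A 6-joint arm with a two-finger parallel gripper is mounted at the origin on the work surface. World frame = base frame: x ahead of the robot, y to its left, z up, the work surface at z = 0. Lengths are in m, angles in rad, forces in N, time in s.
With the tool pointing down it reaches from about 0.375 to 0.975 m from the base axis. Payload 3.8 kg.
Tool frame: the origin (TCP) lies at the very end of the fingers, on their centre line; the grasp point (between the pads) lies 19 mm behind it; z points along the fingers, y is the direction in which the jaws open and shut (so a half turn about z gives the same grasp; the last joint's range is limited). The gripper opens to 85 mm and grips with 20 to 120 N. Pads are 22 mm wide; open, the fingers measure 114 mm over their backs; the gripper's body (76 mm by 85 mm) begins 54 mm behind the grasp point. The pads swing forward as they close: fully open they stand 13 mm farther back than shut.
Start: joints at [-0.037, 0.264, 1.604, -0, 1.274, -0.037], TCP at [0.675, -0, 0.231] pointing down, gripper open.
Joint ranges: [-2.63, 2.63], [-0.94, 2.18], [0.31, 2.57], [-1.31, 4.45], [0, 2.66], [-2.55, 2.55]. Speed limits (rad/s): [2.57, 2.57, 3.14, 3.14, 3.14, 3.14].

## Interface

Orientations are given as a rotation vector (axis times angle).
In Python, from workcell import bot, read_camera, finish_job gives the robot as it stands. The module is installed in compiled form; this text tells all that it offers.
- The arm moves only by the tool servo_tool, never from a script. Its argument "targets" is text: rows parted by semicolons, each of 7 numbers parted by spaces: the turn, a rotation vector about the tool's x, y, z in rad, then the shift along the tool's x, y, z in mm, then the finger opening in mm, from 0 to 85.4. In form: wx wy wz x y z gripper; .... A call has 1 to 8 rows; each row shifts and turns the pose as measured when the row begins, along the tool's axes as they then stand; what a row does not reach is not made up. A row lasts 1/12 s, in which the tool goes at most 41.7 mm and 7.16 degrees, less where a joint would pass 70% of its speed; a pose out of reach is approached as far as the arm can. A call is refused whole if a number of a shift passes 41.7 or a number of a turn 0.125, either way. A call with a gripper value outside its range is refused whole. The fingers move at their own pace and stop on an object; "newtons" is the grip in N (left out, the last holds). Time passes only in rows, so rows that do not move let the fingers close. It gives the time, the measured TCP pose, the force and the opening at its end, in the units of the state.
- bot.read_state(): the state, without advancing time (a new reading comes with each control period).
- read_camera(name): name is "scene" or "side" or "wrist"; returns a dict with "image" (480x640x3 uint8, red, green, blue), "mtx" (3x3 intrinsics, pixels), "eye" and "orientation" of the camera in the world; the wrist camera has in their place "T_tool_cam" (4x4, takes a point from camera to tool coordinates, whose origin is the TCP and whose axes are the flange's). Camera axes: x right, y up, looking along -z (the intrinsics and any distortion apply to the point x, -y, -z); pixel columns grow to the right and rows downward; lengths in m; the calibration is good to about 2 mm. A picture is of the moment at which its call begins: read the wrist's pose just before it. There is no depth.
- finish_job(): hands the job in, once; it reports no verdict.
The state is a dict: "time": time; "q": joint angles; "joint_vel": joint speeds; "joint_torque": joint torques, N m; "tool_pos": TCP position; "tcp_rot": TCP orientation; "wrist_force": force on the tool from outside, world axes, zero at the start; "torque": the same for the moment, N m; "width": opening from 0.0 (shut) to 1.0 (fully open).
Only numpy, scipy, OpenCV 4.12 (cv2) and the standard library are available. Lean on these libraries where they do the work, as an engineer would, in place of code of your own. Each camera call takes 0.05 s, during which the arm holds its last target.

## Task

Take the flat black burnishing stone out of its small pale stand and slide it down into the empty slot of the wooden tool caddy until it rests fully home, and let go of it while the caddy still stands on the bench. Then take the caddy by its upright middle handle, lift it where it stands until its underside is at least 10 cm above the bench, and finish while holding it there in the air, level and still and touching nothing else. Leave all the other things on the bench where they lie and never tip the caddy over.

Things in the scene. Friction and masses are not known exactly. Their poses are not given: they have to be found in the camera images.
- stone_center (a point): centre of the polished black stone burnisher, a flat slab 70 wide (its x) x 12 thick (its y) x 95 mm tall (its z), about 0.19 kg, loose. It stands on its narrow edge in the stand, its upper 70 mm free; the two ends and two faces are alike
- stone: the same slab; origin at the centre of its underside, 47.5 mm below its centre
- stand: pale wooden stand, fixed to the bench, 110 (x) x 60 (y) x 35 mm high, origin at the centre of its underside; a loose-fitting slot (80 x 18 mm, its floor 10 mm above the bench) runs along its x and holds the stone upright
- caddy: loose wooden tool caddy, about 0.58 kg, base board 100 (x) x 250 (y) x 12 mm, origin at the centre of its underside. A slotted block 100 x 43 mm, its top 52 mm above the underside, stands at each end, centred 100 mm from the middle: the one at +y holds a sand-coloured stone slab for good (as large as the black one, its top 107 mm above the underside), the one at -y is empty. With both stones in, it balances at its middle handle
- caddy_slot (a point): centre of the mouth of the empty slot, level with its rim, 52 mm above the caddy's underside; axes as the caddy's. The slot is 76 mm long (x) x 15 mm wide (y) and 40 mm deep, with rounded lips along both long sides; a stone fully home has its centre 7.5 mm above this point and its top 55 mm above it
- caddy_handle (a point): point on the handle's centre line, 115 mm above the caddy's underside; axes as the caddy's. The handle is an upright dark wooden board 16 mm thick (x) and 50 mm wide (y) in the middle of the caddy, rising from the base to a top at 140 mm, with flat faces to +x and -x to pinch
- pot: red clay pot with its lid on, 112 mm across, 126 mm high, origin under its centre; bystander
- spokeshave: boxwood spokeshave lying along its y, 272 mm long, 25 mm high; bystander
- scraper: curved flat iron scraper, about 120 x 55 x 5 mm; bystander
- mallet: wooden mallet lying on the bench, head 65 x 120 x 70 mm centred on the origin, handle reaching 200 mm to its -x; bystander
- bowl: small wooden bowl, 100 mm across, 50 mm high; bystander
Things that resemble listed ones, but are neither listed nor needed, are in the scene too. What is shaped like the stand but blue or turquoise is not meant. What is shaped like the stone but pink is not meant.

How it is judged:
On the way:
1. the black stone is fully home in the caddy's empty slot and let go, the caddy still on the bench (x of stone_center in the frame of caddy_slot between -0.008 and 0.008 m and y of stone_center in the frame of caddy_slot between -0.007 and 0.007 m and z of stone_center in the frame of caddy_slot between 0.003 and 0.0115 m and angle between the z axis of stone_center and the z axis of caddy, either way round below 0.15 rad and contact force between the fingers and stone below 0.1 N and height (world z) of caddy below 0.01 m), for 0.2 s.
At the end, for the whole second after the job is handed in: Caddy held by its handle (within 35 mm of its point), underside over 90 mm above the bench, tilt under 0.10 rad, slower than 0.02 m/s and 0.15 rad/s, touching no other thing, over mid-bench (x < 0.72, |y| < 0.42 m); black stone within 4 mm of full depth in the slot, untouched by the fingers (x of stone_center in the frame of caddy_slot between -0.008 and 0.008 m and y of stone_center in the frame of caddy_slot between -0.007 and 0.007 m and z of stone_center in the frame of caddy_slot between 0.003 and 0.0115 m and angle between the z axis of stone_center and the z axis of caddy, either way round below 0.15 rad and contact force between the fingers and stone below 0.1 N and height (world z) of caddy above 0.09 m and angle between caddy's own z axis and vertical below 0.1 rad and linear speed of caddy below 0.02 m/s and angular speed of caddy below 0.15 rad/s and contact force between the fingers and caddy above 2 N and distance between the grasp point and caddy_handle below 0.035 m and world x of caddy below 0.72 m and world y of caddy between -0.42 and 0.42 m and contact force between caddy and stand below 0.1 N and contact force between caddy and pot below 0.1 N and contact force between caddy and spokeshave below 0.1 N and contact force between caddy and scraper below 0.1 N and contact force between caddy and mallet below 0.1 N and contact force between caddy and bowl below 0.1 N); the arm keeps its last pose, push and grip.
It fails at once if a bystander is pushed more than 20 mm from its place (distance of any of pot, spokeshave, scraper, mallet, bowl from where it was at the start of the episode above 0.02 m).
It fails at once if the caddy is tipped by more than 0.4 rad (angle between caddy's own z axis and vertical above 0.4 rad).
It also fails if it takes over 64 s, if anything falls off the work surface, if the arm or the gripper's body presses on something with over 40 N, if the wrist force passes 120 N, or if a joint passes its speed limit or range.

## Working session

There is one attempt and no reset: what is moved stays moved. The work goes in short steps, Python scripts to look and compute and a tool call to move; the robot and the scene stay as the last step left them, time stands still between calls to the robot, and variables do not carry over. Pictures are saved under pics/ and viewed, and the job is handed in when it is done.

Besides the shell and the picture viewer there is one more tool, called after ">>>" in YAML: its name, and indented under it one key for each argument. servo_tool: Moves the arm, as the interface text tells. Its arguments: {"type":"object","properties":{"targets":{"type":"string"},"newtons":{"type":"number"}},"required":["targets"]}

```bash
mkdir -p pics
cat > h.py <<'E'
import numpy as np, cv2
from scipy.spatial.transform import Rotation as R
from workcell import bot, read_camera, finish_job
def snap(name,fn):
    s=bot.read_state(); c=read_camera(name)
    cv2.imwrite('pics/'+fn,c['image'][:,:,::-1]); c['state']=s
    return c
E
python3 - <<'E'
from h import *
import pickle
for n in ['scene','side','wrist']:
    c=snap(n,n+'0.png'); pickle.dump(c,open(n+'0.pkl','wb'))
    print({k:v for k,v in c.items() if k not in('image','state')})
print(c['state'])
E
```

```text
{'mtx': array([[507.4564884 ,   0.        , 313.57476906],
       [  0.        , 507.4564884 , 241.82504205],
       [  0.        ,   0.        ,   1.        ]]), 'eye': array([ 1.25488899, -0.62516922,  0.73566067]), 'orientation': array([0.93619107, 0.39751362, 0.77218699])}
{'mtx': array([[496.32549926,   0.        , 321.55815212],
       [  0.        , 496.32549926, 243.42435784],
       [  0.        ,   0.        ,   1.        ]]), 'eye': array([ 0.11334166, -1.00663735,  0.77417705]), 'orientation': array([ 1.00706587, -0.2099698 , -0.39817902])}
{'mtx': array([[405.23757424,   0.        , 319.08451162],
       [  0.        , 405.23757424, 236.67449054],
       [  0.        ,   0.        ,   1.        ]]), 'T_tool_cam': array([[-7.19759290e-04,  9.48497578e-01,  3.16783563e-01,
         8.16440255e-02],
       [ 9.99999727e-01,  7.35533197e-04,  6.97878289e-05,
        -1.32411598e-03],
       [-1.66811240e-04,  3.16783527e-01, -9.48497849e-01,
        -1.41266159e-01],
       [ 0.00000000e+00,  0.00000000e+00,  0.00000000e+00,
         1.00000000e+00]])}
{'time': 0.1, 'q': array([-3.69046486e-02,  2.64684586e-01,  1.60523913e+00, -3.76931253e-05,
        1.27373565e+00, -3.69421069e-02]), 'joint_vel': array([-7.15135736e-04, -1.73265948e-03, -1.97955235e-03, -1.26282809e-03,
        3.07380916e-04, -9.47557146e-05]), 'joint_torque': array([ 2.96398039e-04, -5.16707003e+01, -3.68589377e+01,  1.30520286e-05,
        6.22219843e-03,  5.24967299e-05]), 'tool_pos': array([6.74327271e-01, 7.31062985e-06, 2.30081073e-01]), 'tcp_rot': array([-2.22033356, -2.22044132,  0.00224963]), 'wrist_force': array([ 0.9208547 , -0.45098373,  0.66067282]), 'torque': array([ 0.00862447, -0.03446858, -0.010352  ]), 'width': 1.0015977054563285}
```

View pics/scene0.png

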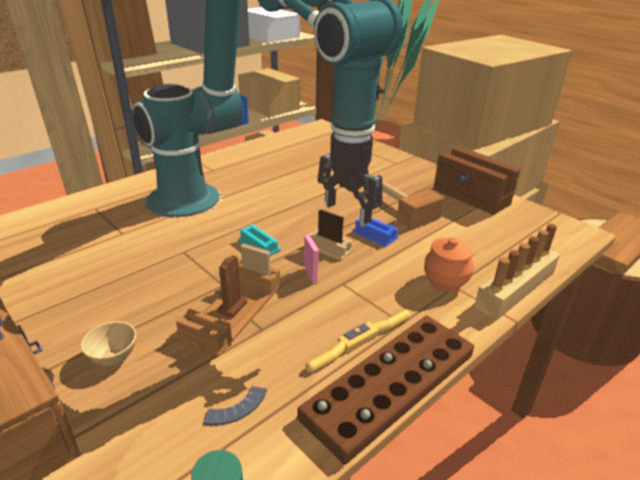

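View pics/side0.png

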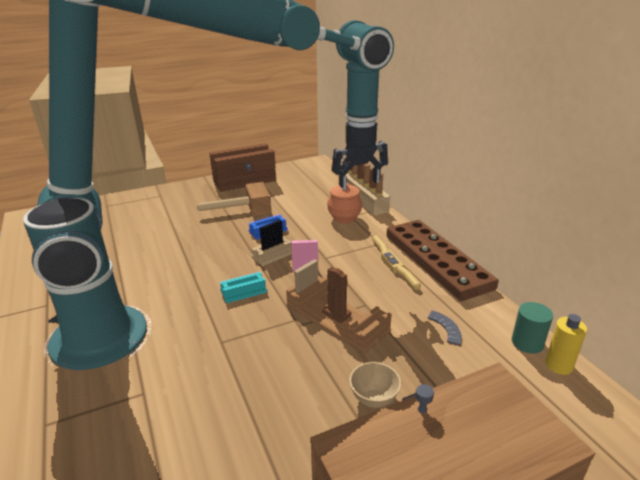

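View pics/wrist0.png

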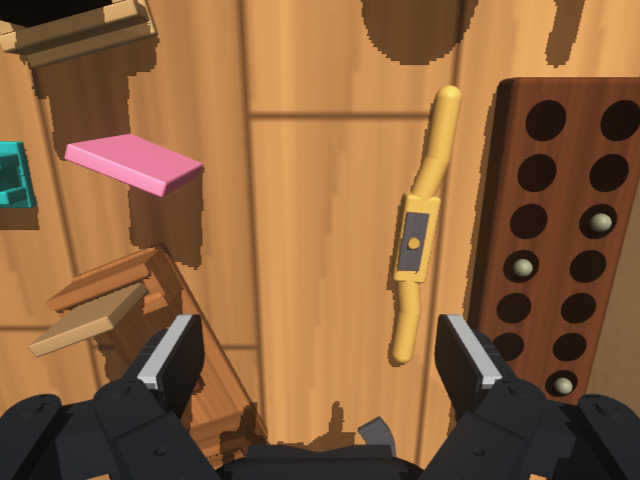

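Run:
```python
import cv2
a=cv2.imread('pics/scene0.png'); b=cv2.imread('pics/side0.png')
cv2.imwrite('pics/sc_a.png',cv2.resize(a[200:360,165:365],None,fx=4,fy=4,interpolation=cv2.INTER_CUBIC)[:600])
cv2.imwrite('pics/si_a.png',cv2.resize(b[210:350,210:400],None,fx=4,fy=4,interpolation=cv2.INTER_CUBIC))
```

```text
(no output)
```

View pics/sc_a.png

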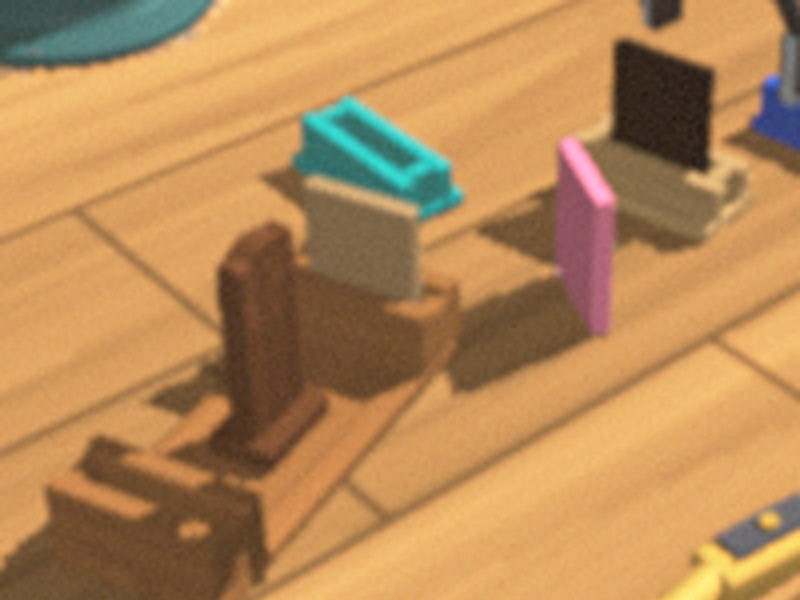

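View pics/si_a.png

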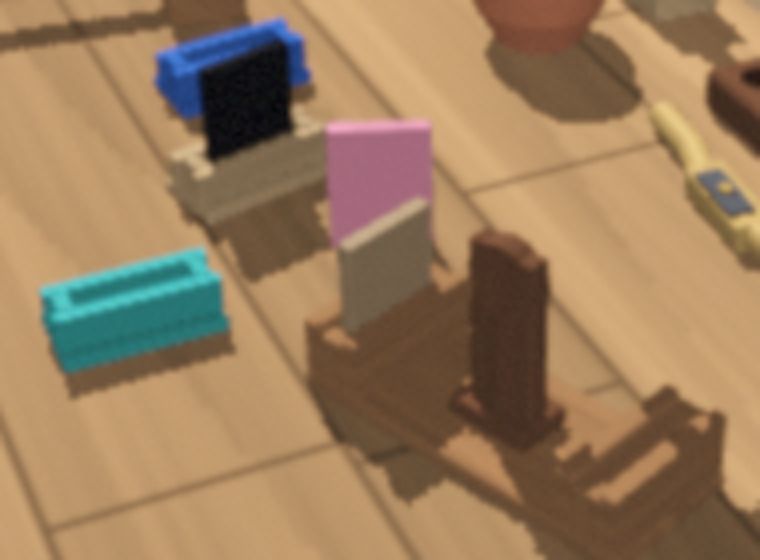

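```bash
cat >> h.py <<'E'
import pickle
def ray(c,uv,T=None):
    uv=np.atleast_2d(np.array(uv,float)); K=c['mtx']
    d=np.c_[(uv[:,0]-K[0,2])/K[0,0],-(uv[:,1]-K[1,2])/K[1,1],-np.ones(len(uv))]
    if 'eye' in c: Rm=R.from_rotvec(c['orientation']).as_matrix(); e=c['eye']
    else:
        s=c['state'];Rt=R.from_rotvec(s['tcp_rot']).as_matrix();T=c['T_tool_cam']
        Rm=Rt@T[:3,:3]; e=s['tool_pos']+Rt@T[:3,3]
    return e,d@Rm.T
def atz(c,uv,z):
    e,d=ray(c,uv); return e+d*((z-e[2])/d[:,2])[:,None]
def proj(c,P):
    P=np.atleast_2d(P); K=c['mtx']
    if 'eye' in c: Rm=R.from_rotvec(c['orientation']).as_matrix(); e=c['eye']
    else:
        s=c['state'];Rt=R.from_rotvec(s['tcp_rot']).as_matrix();T=c['T_tool_cam']
        Rm=Rt@T[:3,:3]; e=s['tool_pos']+Rt@T[:3,3]
    q=(P-e)@Rm
    return np.c_[K[0,2]+K[0,0]*q[:,0]/-q[:,2],K[1,2]+K[1,1]*q[:,1]/q[:,2]]
def load(n): return pickle.load(open(n,'rb'))
E
python3 - <<'E'
from h import *
np.set_printoptions(precision=4,suppress=True)
sc,si,wr=load('scene0.pkl'),load('side0.pkl'),load('wrist0.pkl')
def S(*p): return np.array(p)/4+[165,200]
def D(*p): return np.array(p)/4+[210,210]
print('stone sc',atz(sc,S((618,40),(713,70)),.105))
print('stone si',atz(si,D((202,68),(290,40)),.105))
print('tan sc',atz(sc,S((305,178),(418,210)),.107))
print('tan si',atz(si,D((342,240),(430,203)),.107))
print('tan wr',atz(wr,[(30,346),(36,356),(138,284),(147,291)],.107))
print('stand sc',atz(sc,S((700,228),(748,170)),.035))
print('pink sc',atz(sc,S((560,143),(575,140),(605,205)),.095),'wr',atz(wr,[(66,152),(130,135),(203,167),(163,195)],.095))
print('stand wr',atz(wr,[(155,8)],.035))
print('handle top sc',atz(sc,S((220,268),(275,222),(290,235)),.14))
print('empty sc',atz(sc,S((50,485),(95,440),(265,490),(235,540)),.052))
print('empty si',atz(si,D((670,390),(722,415),(600,520)),.052))
E
```

```text
stone sc [[0.4536 0.1354 0.105 ]
 [0.5184 0.1546 0.105 ]]
stone si [[0.4482 0.1396 0.105 ]
 [0.5167 0.1505 0.105 ]]
tan sc [[ 0.4564 -0.1047  0.107 ]
 [ 0.5222 -0.0765  0.107 ]]
tan si [[ 0.4555 -0.0968  0.107 ]
 [ 0.5188 -0.0831  0.107 ]]
tan wr [[ 0.4538 -0.0939  0.107 ]
 [ 0.4564 -0.1027  0.107 ]
 [ 0.543  -0.0424  0.107 ]
 [ 0.5487 -0.0479  0.107 ]]
stand sc [[0.564  0.1029 0.035 ]
 [0.5385 0.1705 0.035 ]]
pink sc [[0.5079 0.0394 0.095 ]
 [0.5112 0.0482 0.095 ]
 [0.5724 0.016  0.095 ]] wr [[0.5025 0.0494 0.095 ]
 [0.5472 0.0605 0.095 ]
 [0.5938 0.0393 0.095 ]
 [0.5641 0.0199 0.095 ]]
stand wr [[0.5518 0.147  0.035 ]]
handle top sc [[ 0.5368 -0.2104  0.14  ]
 [ 0.5216 -0.1671  0.14  ]
 [ 0.5361 -0.168   0.14  ]]
empty sc [[ 0.5282 -0.3124  0.052 ]
 [ 0.5134 -0.2785  0.052 ]
 [ 0.6005 -0.2351  0.052 ]
 [ 0.6202 -0.2658  0.052 ]]
empty si [[ 0.5965 -0.2439  0.052 ]
 [ 0.6117 -0.2758  0.052 ]
 [ 0.5085 -0.3221  0.052 ]]
```

```bash
cat >> h.py <<'E'
def plan(pos,yaw,n=None,cur=None):
    """tool-down target; yaw = world yaw of tool y axis. prints rows"""
    s=bot.read_state(); Rc=R.from_rotvec(s['tcp_rot']); p=s['tool_pos']
    y=np.array([np.cos(yaw),np.sin(yaw),0]); z=np.array([0,0,-1.]); x=np.cross(y,z)
    Rt=R.from_matrix(np.c_[x,y,z]); w=(Rc.inv()*Rt).as_rotvec(); d=np.array(pos)-p
    N=n or int(np.ceil(max(np.abs(w).max()/.12,np.linalg.norm(d)/.035,1)))
    print('N',N,'total w',w.round(4),'shift mm(tool)',(Rc.inv().apply(d)*1000).round(1))
    for i in range(N):
        Ri=Rc*R.from_rotvec(w*i/N); t=Ri.inv().apply(d/N)*1000
        print(' '.join('%.3f'%v for v in w/N),' '.join('%.1f'%v for v in t))
E
python3 -c "
from h import *
plan([.485,.145,.26],-1.37)"
```

```text
N 12 total w [-1.50e-03  1.20e-03  1.37e+00] shift mm(tool) [ 145.  -189.5  -29.4]
-0.000 0.000 0.114 12.1 -15.8 -2.5
-0.000 0.000 0.114 10.2 -17.1 -2.5
-0.000 0.000 0.114 8.2 -18.1 -2.5
-0.000 0.000 0.114 6.1 -18.9 -2.5
-0.000 0.000 0.114 3.9 -19.5 -2.5
-0.000 0.000 0.114 1.6 -19.8 -2.5
-0.000 0.000 0.114 -0.6 -19.9 -2.5
-0.000 0.000 0.114 -2.9 -19.7 -2.5
-0.000 0.000 0.114 -5.1 -19.2 -2.5
-0.000 0.000 0.114 -7.3 -18.5 -2.5
-0.000 0.000 0.114 -9.3 -17.6 -2.5
-0.000 0.000 0.114 -11.3 -16.4 -2.5
```

>>> servo_tool:
  targets: "0 0 0.114 12 -16 -2.5 85; 0 0 0.114 10 -17 -2.5 85; 0 0 0.114 8 -18 -2.5 85; 0 0 0.114 6 -19 -2.5 85; 0 0 0.114 4 -19.5 -2.5 85; 0 0 0.114 1.6 -20 -2.5 85; 0 0 0.114 -0.6 -20 -2.5 85; 0 0 0.114 -3 -20 -2.5 85"
  newtons: 40

```text
time: 0.82
tool_pos: [0.5438, 0.0989, 0.2453]
tcp_rot: [-2.994, -0.946, 0.015]
wrist_force: [-0.3, 0.1, 0.1]
width: 0.997
```

>>> servo_tool:
  targets: "0 0 0.114 -5 -19 -2.5 85; 0 0 0.114 -7.3 -18.5 -2.5 85; 0 0 0.114 -9.3 -17.6 -2.5 85; 0 0 0.114 -11.3 -16.4 -2.5 85; 0 0 0 0 0 0 85; 0 0 0 0 0 0 85"

```text
time: 1.32
tool_pos: [0.4762, 0.1544, 0.2549]
tcp_rot: [3.135, 0.208, -0.02]
wrist_force: [0.8, 0.3, -0.3]
width: 0.995
```

```bash
python3 -c "
from h import *
c=snap('wrist','w1.png');pickle.dump(c,open('w1.pkl','wb'));s=c['state'];print(s['time'],s['tool_pos'],R.from_rotvec(s['tcp_rot']).as_matrix().round(3),s['q'])
"
```

```text
1.3167 [0.47623426 0.15443947 0.2549134 ] [[ 0.991  0.132 -0.013]
 [ 0.132 -0.991 -0.001]
 [-0.013 -0.001 -1.   ]] [ 0.26210851 -0.07581756  1.93015955  0.00257895  1.29999697  1.69950759]
```

View pics/w1.png

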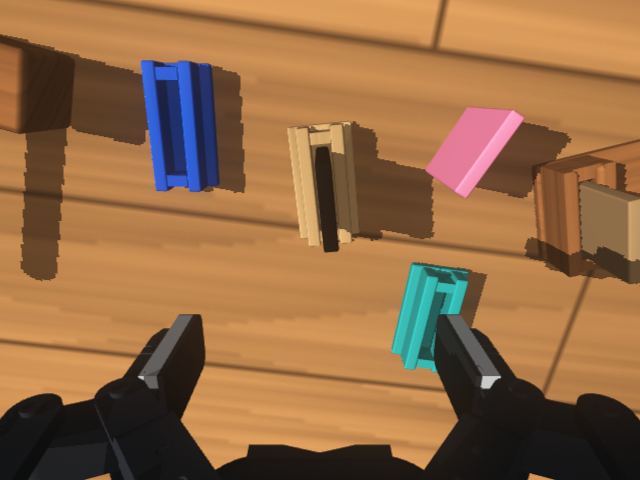

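Run:
```python
from h import *
a=cv2.imread('pics/w1.png')
cv2.imwrite('pics/w1c.png',cv2.resize(a[110:260,270:390],None,fx=4,fy=4,interpolation=cv2.INTER_CUBIC))
```

```text
(no output)
```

View pics/w1c.png

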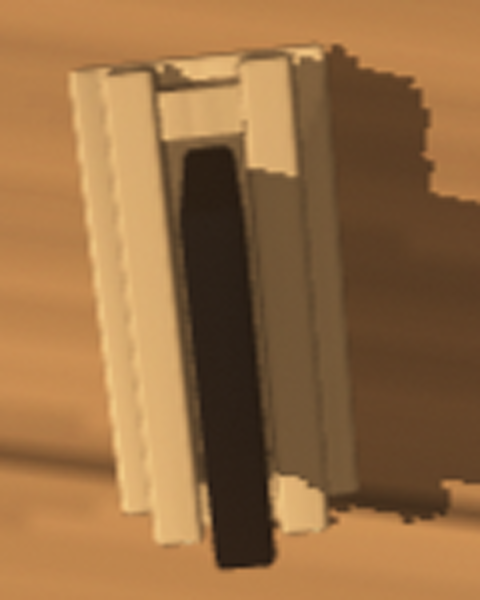

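```bash
cat >> h.py <<'E'
from scipy.optimize import minimize
def boxpts(x,y,yaw,sx,sy,z0,z1):
    c,s=np.cos(yaw),np.sin(yaw)
    return np.array([[x+c*a*sx/2-s*b*sy/2,y+s*a*sx/2+c*b*sy/2,z] for a in(-1,1) for b in(-1,1) for z in(z0,z1)])
def fitbox(views,x0,dims,z0,z1):
    """views: list of (cam,mask bool)"""
    def cost(v):
        J=0
        for c,m in views:
            h=cv2.convexHull((proj(c,boxpts(*v,*dims,z0,z1))*16).round().astype(np.int32))
            r=np.zeros((480*4,640*4),np.uint8); cv2.fillConvexPoly(r,(h.astype(float)/4+1.5*1).round().astype(np.int32),1)
            r=cv2.resize(r.astype(np.float32),(640,480),interpolation=cv2.INTER_AREA)
            J+=np.abs(r-m).sum()/m.sum()
        return J
    best=None
    sim=np.array([x0]+[np.array(x0)+d for d in([.008,0,0],[0,.008,0],[0,0,.1])])
    o=minimize(cost,x0,method='Nelder-Mead',options=dict(initial_simplex=sim,xatol=1e-4,fatol=1e-4))
    sim=np.array([o.x]+[o.x+d for d in([.003,0,0],[0,-.003,0],[0,0,.04])])
    return minimize(cost,o.x,method='Nelder-Mead',options=dict(initial_simplex=sim,xatol=1e-5,fatol=1e-5))
def roi(m,u0,u1,v0,v1):
    k=np.zeros_like(m);k[v0:v1,u0:u1]=1;return (m&k).astype(np.float32)
E
python3 - <<'E'
from h import *
np.set_printoptions(precision=4,suppress=True)
sc,si,w=load('scene0.pkl'),load('side0.pkl'),load('w1.pkl')
def dark(c): return c['image'].max(axis=2)<75
mw=roi(dark(w),300,350,140,256); ms=roi(dark(sc),310,348,205,245); md=roi(dark(si),255,287,215,252)
print(mw.sum(),ms.sum(),md.sum())
print('corner wr',atz(w,np.array([(218,567),(272,565)])/4+[270,110],.105))
for n,v,z in [('w',[(w,mw)],.035),('sc',[(sc,ms)],.035),('si',[(si,md)],.035)]:
    o=fitbox(v,[.485,.146,.2],(.07,.012),z,.105); print(n,o.x,o.fun)
E
```

```text
1590.0 579.0 514.0
corner wr [[0.4457 0.1467 0.105 ]
 [0.4475 0.1365 0.105 ]]
w [0.4812 0.15   0.2354] 0.07712264358997345
sc [0.4853 0.1429 0.0156] 0.12964162230491638
si [0.4779 0.1431 0.3632] 0.08596789836883545
```

```bash
python3 -c "
from h import *
plan([.4812,.150,.14],-1.336)"
```

```text
N 4 total w [-0.0019  0.0134 -0.1026] shift mm(tool) [  5.9   5.1 114.8]
-0.000 0.003 -0.026 1.5 1.3 28.7
-0.000 0.003 -0.026 1.3 1.3 28.7
-0.000 0.003 -0.026 1.2 1.3 28.7
-0.000 0.003 -0.026 1.1 1.3 28.7
```

>>> servo_tool:
  targets: "0 0.003 -0.026 1.5 1.3 28 70; 0 0.003 -0.026 1.3 1.3 28 70; 0 0.003 -0.026 1.2 1.3 28 70; 0 0.003 -0.026 1.1 1.3 28 70; 0 0 0 0 0 0 70; 0 0 0 0 0 0 70"

```text
time: 1.87
tool_pos: [0.4881, 0.1472, 0.1414]
tcp_rot: [-3.117, -0.389, -0.011]
wrist_force: [0.3, 0.1, -0.0]
width: 0.82
```

```bash
python3 -c "
from h import *
c=snap('wrist','w2.png');pickle.dump(c,open('w2.pkl','wb'));s=c['state'];print(s['time'],s['tool_pos'],R.from_rotvec(s['tcp_rot']).as_matrix().round(3))
plan([.4812,.150,.061],-1.336)
"
```

```text
1.8667 [0.48805512 0.14721198 0.1413993 ] [[ 0.969  0.246  0.007]
 [ 0.246 -0.969  0.002]
 [ 0.007 -0.    -1.   ]]
N 3 total w [ 0.     -0.0058  0.0135] shift mm(tool) [-5.9 -4.4 80.1]
0.000 -0.002 0.005 -2.0 -1.5 26.7
0.000 -0.002 0.005 -1.9 -1.5 26.7
0.000 -0.002 0.005 -1.9 -1.4 26.7
```

View pics/w2.png

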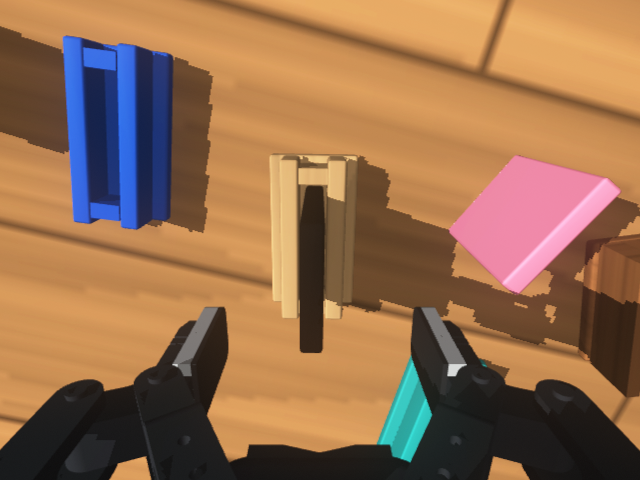

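Run:
```python
from h import *
np.set_printoptions(precision=4,suppress=True)
w=load('w2.pkl')
m=roi(w['image'].max(axis=2)<75,296,328,180,356)
o=fitbox([(w,m)],[.4812,.15,.235],(.07,.012),.035,.105); print(m.sum(),o.x,o.fun)
x,y,a=o.x
plan([x,y,.062],a-np.pi/2,3)
```

```text
3881.0 [0.4814 0.1502 0.2327] 0.06836189329624176
N 3 total w [ 0.     -0.0058  0.0156] shift mm(tool) [-5.6 -4.5 79.1]
0.000 -0.002 0.005 -1.9 -1.5 26.4
0.000 -0.002 0.005 -1.8 -1.5 26.4
0.000 -0.002 0.005 -1.8 -1.5 26.4
```

>>> servo_tool:
  targets: "0 -0.003 0.008 -2.8 -2.3 15 70; 0 -0.003 0.008 -2.8 -2.2 25 70; 0 0 0 0 0 25 70; 0 0 0 0 0 12 70; 0 0 0 0 0 0 70; 0 0 0 0 0 0 70"

```text
time: 2.42
tool_pos: [0.4925, 0.1514, 0.074]
tcp_rot: [-3.119, -0.36, -0.029]
wrist_force: [-1.0, -0.4, -0.2]
width: 0.821
```

```bash
python3 -c "
from h import *
print(bot.read_state()['tool_pos'])
plan([.4814,.1502,.062],.2327-np.pi/2,1)"
```

```text
[0.49253378 0.15141396 0.07395731]
N 1 total w [ 0.0001 -0.0184 -0.0032] shift mm(tool) [-11.3  -1.4  11.8]
0.000 -0.018 -0.003 -11.3 -1.4 11.8
```

>>> servo_tool:
  targets: "0 -0.018 -0.003 -11 -1.4 9 70; 0 0 0 0 0 0 70; 0 0 0 0 0 0 70"

```text
time: 2.67
tool_pos: [0.4843, 0.151, 0.0686]
tcp_rot: [-3.12, -0.365, -0.009]
wrist_force: [0.8, -0.7, 0.8]
width: 0.818
```

```bash
python3 -c "
from h import *
print(bot.read_state()['tool_pos'])
plan([.4814,.1502,.062],.2327-np.pi/2,1)"
```

```text
[0.48431439 0.15096659 0.06855838]
N 1 total w [-0.0001 -0.0055 -0.    ] shift mm(tool) [-3.   0.1  6.5]
-0.000 -0.006 -0.000 -3.0 0.1 6.5
```

>>> servo_tool:
  targets: "0 -0.006 0 -3 0 8 70; 0 0 0 0 0 0 12; 0 0 0 0 0 0 8; 0 0 0 0 0 0 8; 0 0 0 0 0 0 8; 0 0 0 0 0 0 8"
  newtons: 60

```text
time: 3.17
tool_pos: [0.4827, 0.1507, 0.0621]
tcp_rot: [-3.12, -0.365, -0.005]
wrist_force: [1.3, -1.5, -1.0]
width: 0.131
```

```bash
python3 -c "
from h import *
s=bot.read_state();print(s['tool_pos'],s['width'],s['wrist_force'],s['joint_vel'])
plan([.4814,.1502,.062],.2327-np.pi/2,1)"
```

```text
[0.4826728  0.15070498 0.06214969] 0.13056477077692663 [ 1.34536671 -1.54444237 -0.96001152] [-0.00362294 -0.00307745 -0.00627447  0.01828133 -0.00776466 -0.00032702]
N 1 total w [-0.0001 -0.003   0.0003] shift mm(tool) [-1.4  0.2  0.1]
-0.000 -0.003 0.000 -1.4 0.2 0.1
```

>>> servo_tool:
  targets: "0 0 0 0 0 -15 8; 0 0 0 0 0 -30 8; 0 0 0 0 0 -38 8; 0 0 0 0 0 -38 8; 0 0 0 0 0 -38 8; 0 0 0 0 0 -38 8; 0 0 0 0 0 -20 8; 0 0 0 0 0 0 8"

```text
time: 3.83
tool_pos: [0.4771, 0.1492, 0.2821]
tcp_rot: [3.119, 0.365, -0.02]
wrist_force: [0.9, -0.0, -0.9]
width: 0.133
```

```bash
python3 -c "
from h import *
s=bot.read_state();print(s['tool_pos'],s['width'],s['wrist_force'],s['joint_vel'])
plan([.475,-.203,.285],.386-np.pi/2)"
```

```text
[0.47708042 0.14921082 0.28210562] 0.1332803649166729 [ 0.86671191 -0.03976061 -0.88919436] [ 6.13658790e-06 -6.95675441e-03  8.72068108e-03 -1.03394500e-03
 -2.45647469e-02 -1.39735542e-03]
N 11 total w [-0.0008  0.0127 -0.1531] shift mm(tool) [-83.3 342.2  -1.8]
-0.000 0.001 -0.014 -7.6 31.1 -0.2
-0.000 0.001 -0.014 -8.0 31.0 -0.2
-0.000 0.001 -0.014 -8.4 30.9 -0.2
-0.000 0.001 -0.014 -8.9 30.8 -0.2
-0.000 0.001 -0.014 -9.3 30.6 -0.2
-0.000 0.001 -0.014 -9.7 30.5 -0.2
-0.000 0.001 -0.014 -10.1 30.4 -0.2
-0.000 0.001 -0.014 -10.6 30.2 -0.2
-0.000 0.001 -0.014 -11.0 30.1 -0.2
-0.000 0.001 -0.014 -11.4 29.9 -0.2
-0.000 0.001 -0.014 -11.8 29.8 -0.3
```

>>> servo_tool:
  targets: "0 0.001 -0.014 -4 16 0 8; 0 0.001 -0.014 -8 31 0 8; 0 0.001 -0.014 -8.4 31 0 8; 0 0.001 -0.014 -9 31 0 8; 0 0.001 -0.014 -9.3 30.6 0 8; 0 0.001 -0.014 -9.7 30.5 0 8; 0 0.001 -0.014 -10 30.4 0 8; 0 0.001 -0.014 -10.6 30 0 8"

```text
time: 4.5
tool_pos: [0.4725, -0.0937, 0.2696]
tcp_rot: [-3.083, -0.565, 0.021]
wrist_force: [1.1, 0.0, -1.3]
width: 0.134
```

>>> servo_tool:
  targets: "0 0.001 -0.014 -11 30 0 8; 0 0.001 -0.014 -11.4 30 0 8; 0 0.001 -0.014 -11.8 25 0 8; 0 0 0 -5 10 0 8; 0 0 0 0 0 0 8; 0 0 0 0 0 0 8"

```text
time: 5.0
tool_pos: [0.4637, -0.205, 0.2543]
tcp_rot: [-3.062, -0.618, 0.04]
wrist_force: [-0.6, 0.4, -2.0]
width: 0.13
```

```bash
python3 -c "
from h import *
c=snap('wrist','w3.png');pickle.dump(c,open('w3.pkl','wb'));s=c['state'];print(s['time'],s['tool_pos'],R.from_rotvec(s['tcp_rot']).as_matrix().round(3))
"
```

```text
5.0 [ 0.46371383 -0.20498733  0.2543442 ] [[ 0.921  0.388 -0.029]
 [ 0.388 -0.922  0.013]
 [-0.022 -0.023 -1.   ]]
```

View pics/w3.png

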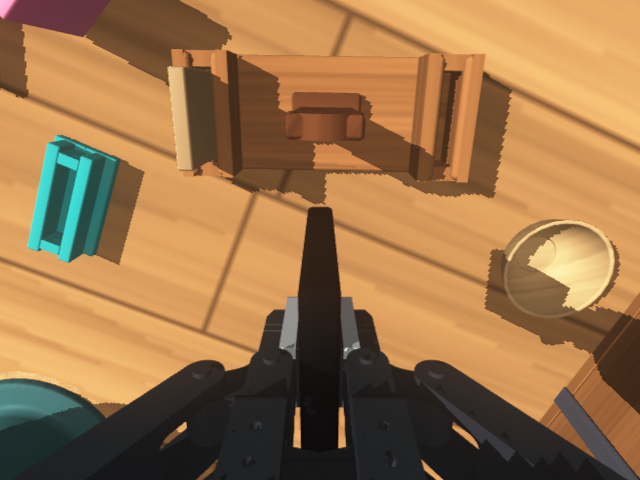

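Run:
```python
from h import *
a=cv2.imread('pics/w3.png')
cv2.imwrite('pics/w3c.png',cv2.resize(a[40:190,400:520],None,fx=4,fy=4,interpolation=cv2.INTER_CUBIC))
cv2.imwrite('pics/w3d.png',cv2.resize(a[40:190,160:280],None,fx=4,fy=4,interpolation=cv2.INTER_CUBIC))
```

```text
(no output)
```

View pics/w3c.png

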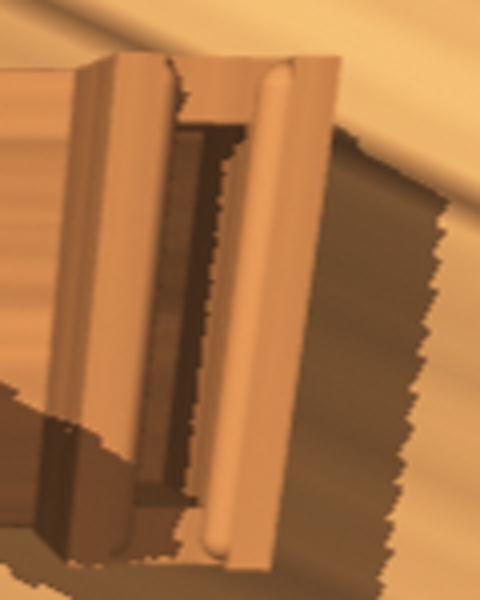

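View pics/w3d.png

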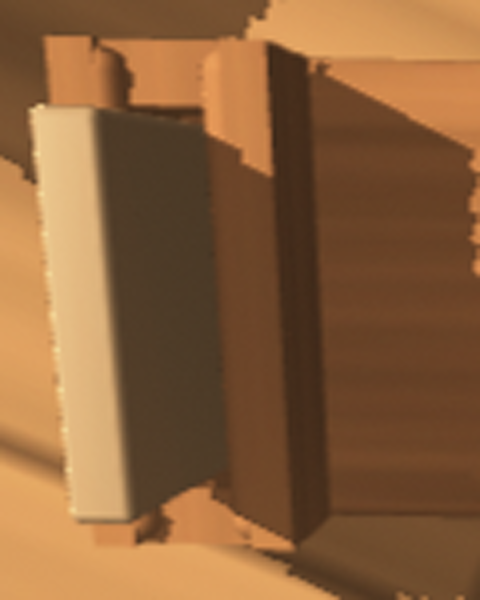

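```bash
cat > cad.py <<'E'
from h import *
from scipy.optimize import least_squares
np.set_printoptions(precision=4,suppress=True)
def cadfit(w,px,P,x0,free_h=False):
    P=np.array(P)/1000.
    def f(v):
        c,s=np.cos(v[2]),np.sin(v[2])
        W=np.c_[v[0]+c*P[:,0]-s*P[:,1],v[1]+s*P[:,0]+c*P[:,1],P[:,2]]
        return (proj(w,W)-px).ravel()
    o=least_squares(f,x0,loss='soft_l1',f_scale=1.5)
    return o.x,f(o.x).reshape(-1,2)
E
python3 - <<'E'
from cad import *
w=load('w3.pkl')
A=np.array([(115,52),(342,57),(272,570),(70,562)])/4+[400,40]
B=np.array([(33,106),(95,106),(132,522),(75,522),(268,40),(295,547),(45,36),(95,545)])/4+[160,40]
PA=[(50,-78.5,52),(50,-121.5,52),(-50,-121.5,52),(-50,-78.5,52)]
PB=[(35,106,107),(35,94,107),(-35,94,107),(-35,106,107),(50,78.5,52),(-50,78.5,52),(50,121.5,52),(-50,121.5,52)]
x,r=cadfit(w,np.r_[A,B],PA+PB,[.53,-.18,.386]); print(x);print(r)
print(cadfit(w,A,PA,x)); print(cadfit(w,B,PB,x)[0])
c,s=np.cos(x[2]),np.sin(x[2]); print('slot',x[0]+s*.1,x[1]-c*.1)
E
```

```text
[ 0.5218 -0.1814  0.3807]
[[ 1.6362 -0.2196]
 [ 1.3316 -0.5605]
 [ 0.3994  0.1407]
 [ 0.0216  1.0681]
 [-1.9972 -0.8423]
 [ 0.6284 -0.5382]
 [ 0.7165  1.3526]
 [-1.6909  1.0047]
 [-0.6393 -0.5058]
 [-0.3107  0.9369]
 [-0.21   -0.3968]
 [-0.2728  0.3835]]
(array([ 0.5209, -0.181 ,  0.3872]), array([[ 0.3087, -0.0432],
       [ 0.045 , -0.7813],
       [ 0.0041, -0.0329],
       [-0.4102,  1.2175]]))
[ 0.5219 -0.1817  0.3803]
slot 0.5589297671905257 -0.27422534371649
```

```bash
python3 -c "
from h import *
plan([.5603,-.2735,.25],.383-np.pi/2,4)"
```

```text
N 4 total w [-0.0229  0.0224  0.0162] shift mm(tool) [ 62.4 101.2   0.4]
-0.006 0.006 0.004 15.6 25.3 0.1
-0.006 0.006 0.004 15.7 25.2 0.3
-0.006 0.006 0.004 15.8 25.2 0.6
-0.006 0.006 0.004 15.9 25.1 0.8
```

>>> servo_tool:
  targets: "-0.006 0.006 0.004 8 12 -2 8; -0.006 0.006 0.004 15 25 -2 8; -0.006 0.006 0.004 15 25 -2 8; -0.006 0.006 0.004 15 25 -2 8; 0 0 0 6 10 0 8; 0 0 0 0 0 0 8; 0 0 0 0 0 0 8"

```text
time: 5.63
tool_pos: [0.5636, -0.2644, 0.258]
tcp_rot: [-3.08, -0.613, -0.008]
wrist_force: [-0.2, 0.7, -1.3]
width: 0.133
```

```bash
python3 -c "
from h import *
print(bot.read_state()['tool_pos'])
plan([.5603,-.2735,.155],.383-np.pi/2,4)"
```

```text
[ 0.56361518 -0.26435482  0.25796258]
N 4 total w [-0.0005 -0.0055  0.01  ] shift mm(tool) [ -7.1   7.2 102.9]
-0.000 -0.001 0.003 -1.8 1.8 25.7
-0.000 -0.001 0.003 -1.7 1.8 25.7
-0.000 -0.001 0.003 -1.7 1.8 25.7
-0.000 -0.001 0.003 -1.7 1.8 25.7
```

>>> servo_tool:
  targets: "0 -0.003 0.003 -2.5 1.8 14 8; 0 -0.004 0.003 -3 1.8 25 8; 0 -0.004 0.003 -3 1.8 25 8; 0 -0.004 0.003 -3 1.8 20 8; 0 0 0 0 0 10 8; 0 0 0 0 0 0 8; 0 0 0 0 0 0 8"

```text
time: 6.22
tool_pos: [0.5528, -0.2685, 0.1577]
tcp_rot: [-3.083, -0.603, 0.017]
wrist_force: [0.7, -0.1, -1.6]
width: 0.133
```

```bash
python3 -c "
from h import *
print(bot.read_state()['tool_pos'])
plan([.5603,-.2735,.138],.383-np.pi/2,1)"
```

```text
[ 0.55277895 -0.26848123  0.15766958]
N 1 total w [-0.0023  0.0105  0.0034] shift mm(tool) [ 5.3  7.5 19.6]
-0.002 0.011 0.003 5.3 7.5 19.6
```

>>> servo_tool:
  targets: "0 0.005 0.002 2.7 3.7 8 8; 0 0.005 0.002 2.7 3.7 8 8; 0 0 0 0 0 0 8; 0 0 0 0 0 0 8"

```text
time: 6.55
tool_pos: [0.563, -0.2739, 0.1436]
tcp_rot: [3.083, 0.597, 0.007]
wrist_force: [-0.5, -0.0, -1.4]
width: 0.132
```

```bash
python3 -c "
from h import *
c=snap('wrist','w4.png');pickle.dump(c,open('w4.pkl','wb'));s=c['state'];print(s['time'],s['tool_pos'],s['joint_vel'])
plan([.5603,-.2735,.138],.383-np.pi/2,1)
cv2.imwrite('pics/w4c.png',cv2.resize(c['image'][:,:,::-1][150:450,170:470],None,fx=2,fy=2,interpolation=cv2.INTER_CUBIC))
"
```

```text
6.55 [ 0.56299573 -0.2738567   0.14362688] [-0.00381246  0.00917819 -0.00625694  0.00229523 -0.01462716 -0.00223996]
N 1 total w [ 0.0019 -0.0045 -0.0001] shift mm(tool) [-2.4 -1.4  5.7]
0.002 -0.004 -0.000 -2.4 -1.4 5.7
```

View pics/w4.png

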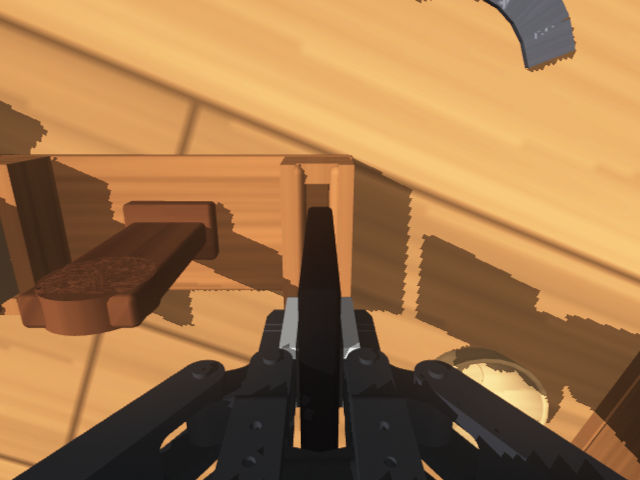

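View pics/w4c.png

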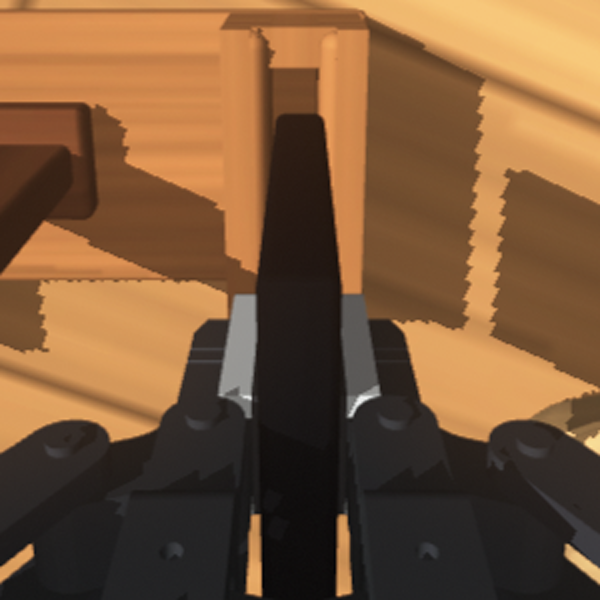

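Run:
```python
from cad import *
w=load('w4.pkl')
v=[.5218,-.1815,.3815];c,s=np.cos(v[2]),np.sin(v[2])
P=np.array([(38,7.5,52),(38,-7.5,52),(50,-78.5+100,52),(50,-121.5+100,52),(-50,-21.5,52)])/1000; P[:,1]-=.1
W=np.c_[v[0]+c*P[:,0]-s*P[:,1],v[1]+s*P[:,0]+c*P[:,1],P[:,2]]
print(proj(w,W))
st=w['state'];Rt=R.from_rotvec(st['tcp_rot'])
# stone bottom far corners in tool
T=np.array([(35-1.4,-6,52),(35-1.4,6,52)])/1000
print(proj(w,st['tool_pos']+Rt.apply(T)))
```

```text
[[305.3574 185.7207]
 [331.137  185.7259]
 [280.6922 164.9804]
 [355.7874 165.0038]
 [351.3403 319.698 ]]
[[308.2462 202.0821]
 [332.7926 202.0637]]
```

Run:
```python
from cad import *
w=load('w4.pkl')
st=w['state'];Rt=R.from_rotvec(st['tcp_rot'])
for dx in(-4,-1.4):
  T=np.array([(35+dx,-6,52),(35+dx,6,52),(35+dx,-6,-43),(35+dx,6,-43),(-35+dx,-6,-43),(-35+dx,6,-43)])/1000
  print(proj(w,st['tool_pos']+Rt.apply(T)))
im=w['image'][190:460,290:350,::-1].astype(float)
cv2.imwrite('pics/w4d.png',cv2.resize(np.clip(im*3,0,255).astype(np.uint8),None,fx=4,fy=2.2,interpolation=cv2.INTER_CUBIC))
snap('scene','sc1.png');snap('side','si1.png')
a=cv2.imread('pics/sc1.png')[160:360,100:340];b=cv2.imread('pics/si1.png')[200:380,260:440]
cv2.imwrite('pics/both1.png',np.hstack([cv2.resize(a,(400,333)),cv2.resize(b,(333,333))]))
```

```text
[[308.2948 207.2492]
 [332.7397 207.2309]
 [299.4325 294.871 ]
 [344.121  294.8378]
 [302.9129 490.4678]
 [340.041  490.4408]]
[[308.2462 202.0821]
 [332.7926 202.0637]
 [299.2757 286.06  ]
 [344.3048 286.0265]
 [302.8048 484.3937]
 [340.1677 484.3665]]
```

View pics/w4d.png

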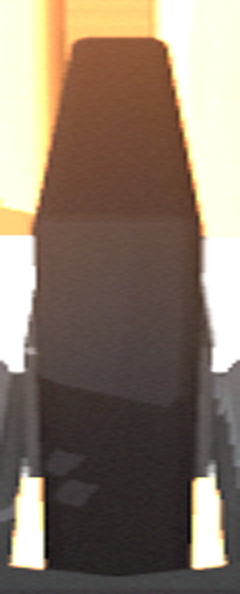

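View pics/both1.png

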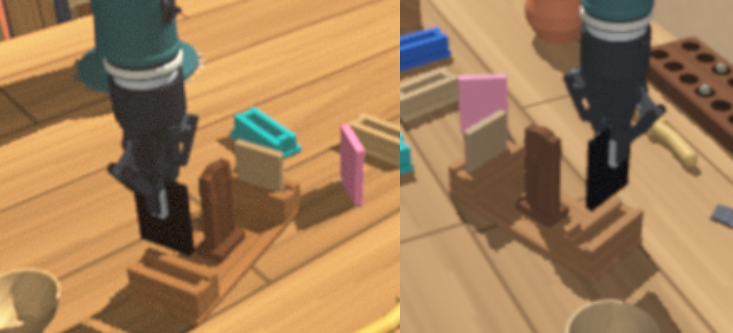

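>>> servo_tool:
  targets: "0.002 -0.005 0 -2 -0.5 10 8; 0 -0.002 0 -1.5 -0.5 12 8; 0 0 0 0 0 6 8; 0 0 0 0 0 0 8; 0 0 0 0 0 0 8"

```text
time: 7.12
tool_pos: [0.5592, -0.2745, 0.1137]
tcp_rot: [3.083, 0.597, -0.004]
wrist_force: [0.9, -0.4, -2.2]
width: 0.135
```

```bash
python3 -c "
from h import *
print(bot.read_state()['tool_pos'])
plan([.5613,-.2734,.111],.3815-np.pi/2,1)"
```

```text
[ 0.55922041 -0.27451815  0.11374494]
N 1 total w [0.0009 0.0025 0.0013] shift mm(tool) [ 2.4 -0.3  2.7]
0.001 0.003 0.001 2.4 -0.3 2.7
```

>>> servo_tool:
  targets: "0.001 0.003 0.001 2.4 0 1 8; 0 0 0 0 0 0 8; 0 0 0 0 0 0 8"

```text
time: 7.37
tool_pos: [0.5612, -0.2733, 0.1119]
tcp_rot: [-3.083, -0.595, 0.001]
wrist_force: [0.3, -0.2, -1.4]
width: 0.132
```

Run:
```python
from cad import *
c=snap('wrist','w5.png');pickle.dump(c,open('w5.pkl','wb'));s=c['state'];print(s['time'],s['tool_pos'],s['wrist_force'])
plan([.5613,-.2734,.111],.3815-np.pi/2,1)
w=c
v=[.5218,-.1815,.3815];cc,ss=np.cos(v[2]),np.sin(v[2])
P=np.array([(38,7.5,52),(38,-7.5,52),(50,-78.5+100,52),(50,-121.5+100,52),(-50,-21.5,52)])/1000; P[:,1]-=.1
W=np.c_[v[0]+cc*P[:,0]-ss*P[:,1],v[1]+ss*P[:,0]+cc*P[:,1],P[:,2]]
print(proj(w,W))
st=w['state'];Rt=R.from_rotvec(st['tcp_rot'])
T=np.array([(35-2.5,-6,52),(35-2.5,6,52)])/1000
print(proj(w,st['tool_pos']+Rt.apply(T)))
im=c['image'][140:290,240:400,::-1].astype(float)
cv2.imwrite('pics/w5c.png',cv2.resize(np.clip(im*1.5,0,255).astype(np.uint8),None,fx=4,fy=4,interpolation=cv2.INTER_CUBIC))
```

```text
7.3667 [ 0.5612 -0.2733  0.1119] [ 0.3207 -0.247  -1.352 ]
N 1 total w [-0.0013 -0.0001  0.    ] shift mm(tool) [-0.   0.1  1. ]
-0.001 -0.000 0.000 -0.0 0.1 1.0
[[306.0976 194.5908]
 [335.7583 194.5789]
 [277.6351 170.8779]
 [364.2686 170.8361]
 [358.2409 344.9272]]
[[308.2562 204.2885]
 [332.7602 204.2702]]
```

View pics/w5c.png

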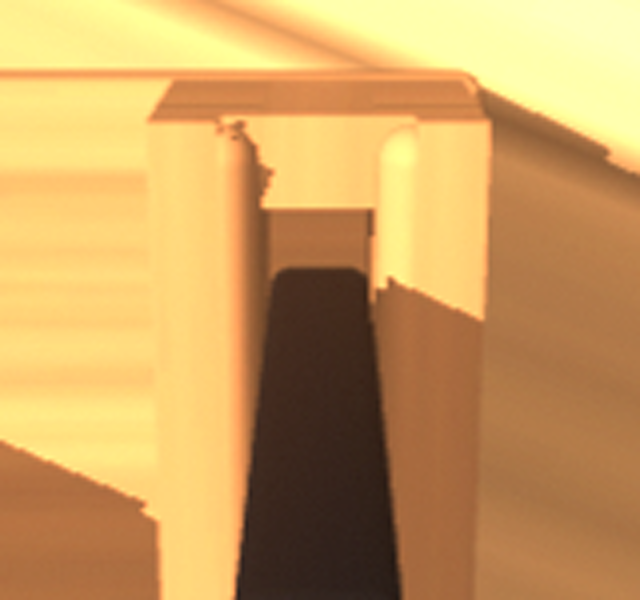

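>>> servo_tool:
  targets: "0 0 0 2 0 4 8; 0 0 0 0 0 6 8; 0 0 0 0 0 6 8; 0 0 0 0 0 0 8; 0 0 0 0 0 0 8"

```text
time: 7.83
tool_pos: [0.564, -0.2722, 0.0955]
tcp_rot: [-3.084, -0.596, -0.002]
wrist_force: [0.5, 0.7, -1.1]
width: 0.135
```

```bash
python3 -c "
from h import *
s=bot.read_state();print(s['tool_pos'],s['wrist_force'],s['torque'])
plan([.563,-.2726,.098],.3815-np.pi/2,1)"
```

```text
[ 0.56403138 -0.27224021  0.0954677 ] [ 0.52863859  0.71448155 -1.10791604] [0.04623985 0.03218643 0.01212041]
N 1 total w [-0.0007 -0.0013  0.0002] shift mm(tool) [-1.1 -0.1 -2.5]
-0.001 -0.001 0.000 -1.1 -0.1 -2.5
```

Already about 8 mm below the rim with no contact force; continue.

>>> servo_tool:
  targets: "0 -0.001 0 -1 0 6 8; 0 -0.001 0 -0.5 0 8 8; 0 -0.001 0 -0.5 0 6 8; 0 0 0 0 0 2 8; 0 0 0 0 0 0 8"

```text
time: 8.25
tool_pos: [0.5615, -0.2731, 0.0704]
tcp_rot: [-3.084, -0.596, 0.004]
wrist_force: [-0.7, 0.1, -1.5]
width: 0.129
```

```bash
python3 -c "
from h import *
s=bot.read_state();print(s['tool_pos'],s['wrist_force'],s['torque'])
plan([.563,-.2726,.066],.3815-np.pi/2,1)"
```

```text
[ 0.56149262 -0.2730611   0.07043844] [-0.65502817  0.07254402 -1.54139156] [-0.00976443 -0.01785353  0.0246741 ]
N 1 total w [-0.0011  0.0027  0.0001] shift mm(tool) [1.6 0.1 4.4]
-0.001 0.003 0.000 1.6 0.1 4.4
```

>>> servo_tool:
  targets: "0 0.002 0 1 0 2.5 8; 0 0 0 0 0 2 8; 0 0 0 0 0 1 8; 0 0 0 0 0 0 8"

```text
time: 8.58
tool_pos: [0.5627, -0.273, 0.0643]
tcp_rot: [-3.084, -0.596, 0.001]
wrist_force: [1.0, 0.3, -1.2]
width: 0.133
```

```bash
python3 -c "
from h import *
s=bot.read_state();print(s['tool_pos'],s['wrist_force'],s['torque'])
plan([.563,-.2726,.064],.3815-np.pi/2,1)"
```

```text
[ 0.56267714 -0.27297377  0.06427918] [ 0.99175749  0.25720267 -1.24152898] [ 0.00145972 -0.0118864  -0.03775252]
N 1 total w [-0.0008  0.0005  0.0001] shift mm(tool) [ 0.4 -0.2  0.3]
-0.001 0.000 0.000 0.4 -0.2 0.3
```

>>> servo_tool:
  targets: "0 0 0 0 0 1 8; 0 0 0 0 0 0 40; 0 0 0 0 0 0 40; 0 0 0 0 0 0 40; 0 0 0 0 0 0 40"

```text
time: 9.0
tool_pos: [0.5646, -0.2741, 0.0662]
tcp_rot: [3.082, 0.595, 0.005]
wrist_force: [-0.4, -0.2, -0.0]
width: 0.468
```

```bash
python3 -c "
from h import *
c=snap('wrist','w6.png');s=c['state'];print(s['tool_pos'],s['wrist_force'],s['width'])
plan([.563,-.2726,.25],.3815-np.pi/2)"
```

```text
[ 0.5646245  -0.27407243  0.06615386] [-0.40394239 -0.16397322 -0.03255854] 0.4677587402974325
N 6 total w [ 0.0029 -0.0026  0.0001] shift mm(tool) [  -0.5   -1.4 -183.9]
0.000 -0.000 0.000 -0.1 -0.2 -30.6
0.000 -0.000 0.000 -0.1 -0.3 -30.6
0.000 -0.000 0.000 -0.1 -0.3 -30.6
0.000 -0.000 0.000 -0.1 -0.3 -30.6
0.000 -0.000 0.000 -0.1 -0.3 -30.6
0.000 -0.000 0.000 -0.2 -0.3 -30.6
```

View pics/w6.png

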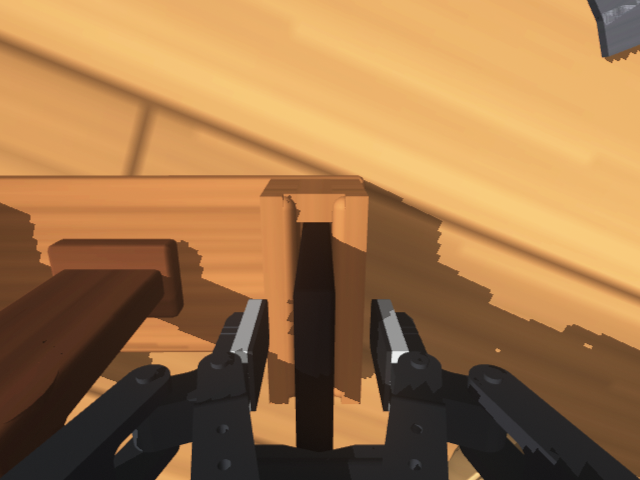

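>>> servo_tool:
  targets: "0 0 0 0 0 -8 40; 0 0 0 0 0 -20 40; 0 0 0 0 0 -38 60; 0 0 0 0 0 -38 85; 0 0 0 0 0 -38 85; 0 0 0 0 0 -38 85; 0 0 0 0 0 -15 85; 0 0 0 0 0 0 85"

```text
time: 9.72
tool_pos: [0.5616, -0.2723, 0.2698]
tcp_rot: [-3.082, -0.595, 0.004]
wrist_force: [-0.5, -0.5, -0.4]
width: 0.996
```

```bash
python3 -c "
from h import *
c=snap('wrist','w7.png');s=c['state'];print(s['time'],s['tool_pos'],s['wrist_force'],s['width'])
pickle.dump(c,open('w7.pkl','wb'))
plan([.5218,-.1815,.28],.3815,14)"
```

```text
9.7167 [ 0.5616046  -0.27232366  0.26976918] [-0.45929511 -0.47628449 -0.40334012] 0.9959076437752353
N 14 total w [-3.4000e-03 -6.0000e-04 -1.5706e+00] shift mm(tool) [ -3.2 -99.2 -10.8]
-0.000 -0.000 -0.112 -0.2 -7.1 -0.8
-0.000 -0.000 -0.112 0.6 -7.1 -0.8
-0.000 -0.000 -0.112 1.4 -7.0 -0.8
-0.000 -0.000 -0.112 2.1 -6.8 -0.8
-0.000 -0.000 -0.112 2.9 -6.5 -0.8
-0.000 -0.000 -0.112 3.6 -6.1 -0.8
-0.000 -0.000 -0.112 4.2 -5.7 -0.8
-0.000 -0.000 -0.112 4.8 -5.2 -0.8
-0.000 -0.000 -0.112 5.4 -4.6 -0.8
-0.000 -0.000 -0.112 5.9 -4.0 -0.8
-0.000 -0.000 -0.112 6.3 -3.3 -0.8
-0.000 -0.000 -0.112 6.6 -2.6 -0.8
-0.000 -0.000 -0.112 6.9 -1.8 -0.8
-0.000 -0.000 -0.112 7.0 -1.0 -0.8
```

View pics/w7.png

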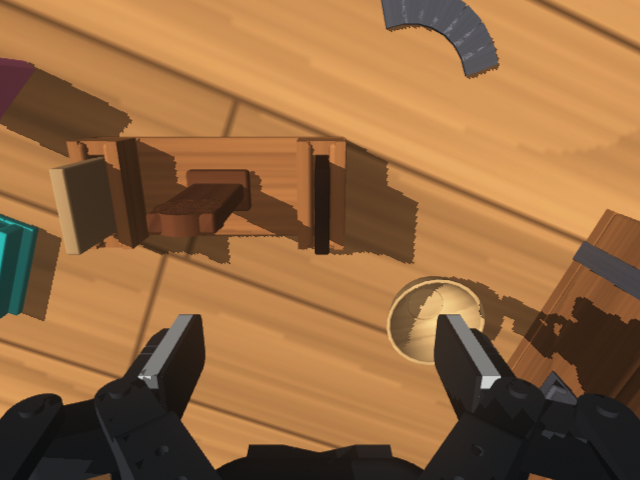

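Run:
```python
from cad import *
w=load('w7.pkl')
m=roi(w['image'].max(axis=2)<60,308,335,145,262)
for z1 in(.101,.104,.107,.110,.113):
    o=fitbox([(w,m)],[.559,-.2743,.3815],(.07,.012),.056,z1);print(z1,m.sum(),o.x,round(o.fun,4))
```

```text
0.101 1456.0 [ 0.5593 -0.2743  0.3805] 0.0749
0.104 1456.0 [ 0.561  -0.2735  0.3881] 0.0685
0.107 1456.0 [ 0.5614 -0.2734  0.3833] 0.0666
0.11 1456.0 [ 0.5623 -0.2729  0.3822] 0.0641
0.113 1456.0 [ 0.5626 -0.2728  0.3821] 0.0854
```

>>> servo_tool:
  targets: "0 0 -0.112 0 -7 -1 85; 0 0 -0.112 0.6 -7 -1 85; 0 0 -0.112 1.4 -7 -1 85; 0 0 -0.112 2 -6.8 -1 85; 0 0 -0.112 2.9 -6.5 -1 85; 0 0 -0.112 3.6 -6 -1 85; 0 0 -0.112 4.2 -5.7 -1 85; 0 0 -0.112 4.8 -5.2 -1 85"

```text
time: 10.43
tool_pos: [0.5307, -0.2167, 0.261]
tcp_rot: [-2.467, -1.908, 0.018]
wrist_force: [0.7, 0.3, -0.4]
width: 0.997
```

>>> servo_tool:
  targets: "0 0 -0.112 5.4 -4.6 -1 85; 0 0 -0.112 6 -4 -1 85; 0 0 -0.112 6.3 -3.3 -1 85; 0 0 -0.112 6.6 -2.6 -1 85; 0 0 -0.112 7 -1.8 -1 85; 0 0 -0.112 7 -1 -1 85; 0 0 0 0 0 0 85; 0 0 0 0 0 0 85"

```text
time: 11.1
tool_pos: [0.5002, -0.1714, 0.2475]
tcp_rot: [-1.634, -2.616, 0.012]
wrist_force: [-0.2, 0.0, -0.7]
width: 0.996
```

```bash
python3 -c "
from h import *
c=snap('wrist','w8.png');s=c['state'];print(s['time'],s['tool_pos'],s['wrist_force'],s['width'])
pickle.dump(c,open('w8.pkl','wb'))
plan([.5218,-.1815,.17],.3815)"
```

```text
11.1 [ 0.50020566 -0.17141164  0.24749246] [-0.21182446  0.04565743 -0.68060973] 0.9955036697588779
N 3 total w [-0.0392 -0.044   0.0725] shift mm(tool) [-22.1  18.   75.7]
-0.013 -0.015 0.024 -7.4 6.0 25.2
-0.013 -0.015 0.024 -6.9 5.8 25.4
-0.013 -0.015 0.024 -6.3 5.7 25.6
```

View pics/w8.png

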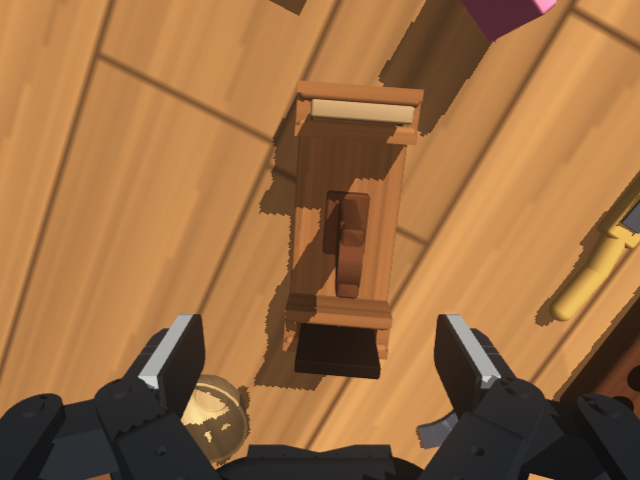

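>>> servo_tool:
  targets: "-0.013 -0.015 0.024 -7 6 12 85; -0.013 -0.015 0.024 -7 6 18 85; -0.013 -0.015 0.024 -6 6 18 85; 0 0 0 0 0 8 85; 0 0 0 0 0 0 85; 0 0 0 0 0 0 85"

```text
time: 11.65
tool_pos: [0.5233, -0.1833, 0.1852]
tcp_rot: [-1.781, -2.587, 0.003]
wrist_force: [0.1, -0.3, 0.4]
width: 0.996
```

```bash
python3 -c "
from h import *
c=snap('wrist','w9.png');s=c['state'];print(s['time'],s['tool_pos'],s['wrist_force'],s['width'])
pickle.dump(c,open('w9.pkl','wb'))
plan([.5218,-.1815,.17],.3815,1)
cv2.imwrite('pics/w9c.png',cv2.resize(c['image'][60:460,180:480,::-1],None,fx=1.5,fy=1.5,interpolation=cv2.INTER_CUBIC))"
```

```text
11.65 [ 0.52325206 -0.18327244  0.18524383] [ 0.07116616 -0.3235734   0.35298774] 0.995663132487111
N 1 total w [-0.002   0.0006 -0.0161] shift mm(tool) [ 2.1 -0.6 15.3]
-0.002 0.001 -0.016 2.1 -0.6 15.3
```

View pics/w9c.png

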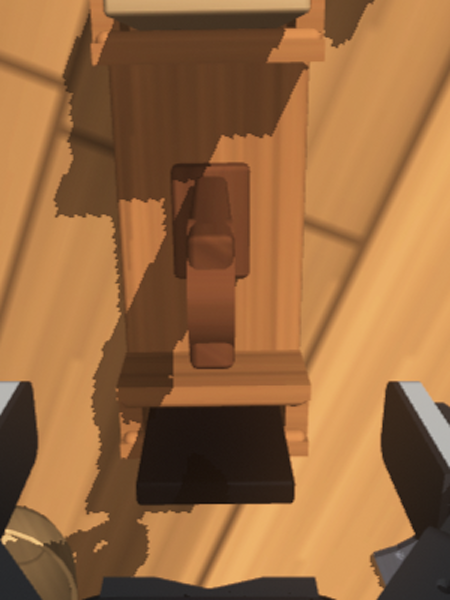

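>>> servo_tool:
  targets: "0 0 -0.008 1 0 14 85; 0 0 -0.008 0 0 25 70; 0 0 0 -1 0 25 60; 0 0 0 0 0 14 60; 0 0 0 0 0 0 60; 0 0 0 0 0 0 60"

```text
time: 12.2
tool_pos: [0.5286, -0.186, 0.1136]
tcp_rot: [1.755, 2.592, 0.001]
wrist_force: [0.2, -0.3, 0.1]
width: 0.702
```

```bash
python3 -c "
from h import *
s=bot.read_state();print(s['time'],s['tool_pos'],s['wrist_force'],s['width'])
plan([.522,-.1813,.098],.3815,1)"
```

```text
12.2 [ 0.52858142 -0.18604414  0.11356875] [ 0.20551101 -0.30306657  0.0536583 ] 0.7022762803829584
N 1 total w [ 0.007   0.0091 -0.0009] shift mm(tool) [ 7.  -4.5 15.5]
0.007 0.009 -0.001 7.0 -4.5 15.5
```

>>> servo_tool:
  targets: "0.007 0.009 0 6 -4 11 60; 0 0 0 0 0 4 60; 0 0 0 0 0 0 60; 0 0 0 0 0 0 60"

```text
time: 12.53
tool_pos: [0.5249, -0.1827, 0.1019]
tcp_rot: [1.758, 2.597, 0.002]
wrist_force: [-0.3, 0.2, 0.8]
width: 0.7
```

```bash
python3 -c "
from h import *
c=snap('wrist','w10.png');pickle.dump(c,open('w10.pkl','wb'))
s=bot.read_state();print(s['time'],s['tool_pos'],s['wrist_force'],s['width'])
plan([.522,-.1813,.098],.3815,1)"
```

```text
12.5833 [ 0.52520409 -0.18286803  0.10220004] [-0.10329934  0.42446463 -0.63788086] 0.7015917934372696
N 1 total w [ 0.0045  0.0041 -0.0011] shift mm(tool) [ 2.7 -2.4  4.2]
0.004 0.004 -0.001 2.7 -2.4 4.2
```

View pics/w10.png

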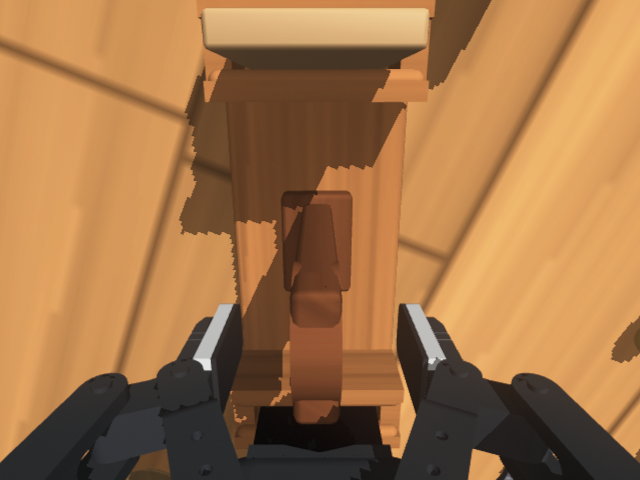

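>>> servo_tool:
  targets: "0.004 0.004 -0.001 2.5 -2.4 4 60; 0 0 0 0 0 0 30; 0 0 0 0 0 0 20; 0 0 0 0 0 0 12; 0 0 0 0 0 0 8; 0 0 0 0 0 0 8; 0 0 0 0 0 0 8"
  newtons: 100

```text
time: 13.17
tool_pos: [0.5233, -0.1816, 0.0997]
tcp_rot: [1.758, 2.6, 0.002]
wrist_force: [0.6, -0.3, 0.2]
width: 0.169
```

```bash
python3 -c "
from h import *
s=bot.read_state();print(s['time'],s['tool_pos'],s['wrist_force'],s['torque'],s['width'])
plan([.522,-.1813,.098],.3815,1)"
```

```text
13.1667 [ 0.52327027 -0.18164259  0.09973097] [ 0.62727855 -0.31109618  0.16032033] [-0.06404384  0.12040808 -0.00733076] 0.16857142400138966
N 1 total w [ 0.0028  0.002  -0.    ] shift mm(tool) [ 0.8 -1.1  1.7]
0.003 0.002 -0.000 0.8 -1.1 1.7
```

>>> servo_tool:
  targets: "0 0 0 0 0 -4 8; 0 0 0 0 0 -8 8; 0 0 0 0 0 -12 8; 0 0 0 0 0 -12 8; 0 0 0 0 0 -12 8; 0 0 0 0 0 -6 8; 0 0 0 0 0 -2 8; 0 0 0 0 0 0 8"

```text
time: 13.83
tool_pos: [0.5168, -0.1792, 0.1547]
tcp_rot: [-1.753, -2.593, 0.003]
wrist_force: [0.2, 1.8, -3.2]
width: 0.171
```

```bash
python3 -c "
from h import *
c=snap('wrist','w11.png')
s=bot.read_state();print(s['time'],s['tool_pos'],s['wrist_force'],s['torque'],s['width'])
plan([.522,-.1813,.22],.3815,8)"
```

```text
13.8833 [ 0.51682135 -0.17923573  0.15453543] [ 0.29973945  6.89496469 -0.18209023] [ 0.02767135 -0.77073537  0.02959756] 0.17215440842953725
N 8 total w [-0.0081 -0.0085 -0.0002] shift mm(tool) [ -3.3   3.5 -65.5]
-0.001 -0.001 -0.000 -0.4 0.4 -8.2
-0.001 -0.001 -0.000 -0.4 0.4 -8.2
-0.001 -0.001 -0.000 -0.4 0.5 -8.2
-0.001 -0.001 -0.000 -0.4 0.5 -8.2
-0.001 -0.001 -0.000 -0.4 0.5 -8.2
-0.001 -0.001 -0.000 -0.5 0.5 -8.2
-0.001 -0.001 -0.000 -0.5 0.5 -8.2
-0.001 -0.001 -0.000 -0.5 0.5 -8.2
```

View pics/w11.png

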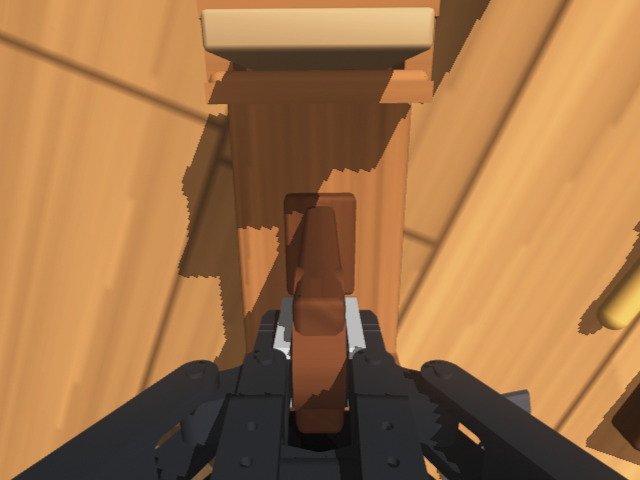

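>>> servo_tool:
  targets: "-0.001 -0.001 0 0 0.3 -5 8; -0.001 -0.001 0 0 0.3 -9 8; -0.001 -0.001 0 0 0.3 -10 8; -0.001 -0.001 0 0 0.3 -10 8; -0.001 -0.001 0 0 0.3 -10 8; -0.001 -0.001 0 0 0.3 -10 8; 0 0 0 0 0 -6 8; 0 0 0 0 0 -2 8"

```text
time: 14.55
tool_pos: [0.5176, -0.1781, 0.2212]
tcp_rot: [-1.757, -2.596, 0.002]
wrist_force: [-0.2, -3.6, -4.7]
width: 0.173
```

>>> servo_tool:
  targets: "0 0 0 0 0 0 8; 0 0 0 0 0 0 8; 0 0 0 0 0 0 8; 0 0 0 0 0 0 8"

```text
time: 14.88
tool_pos: [0.5181, -0.1782, 0.2224]
tcp_rot: [-1.759, -2.598, 0.001]
wrist_force: [0.4, 1.3, -12.4]
width: 0.171
```

Run:
```python
from h import *
s=bot.read_state();print(s['time'],s['tool_pos'],s['wrist_force'],s['torque'],s['width'],s['joint_vel'])
plan([.518,-.180,.22],.3815,1)
c=snap('wrist','w12.png');a=snap('scene','sc2.png');b=snap('side','si2.png')
pickle.dump((c,a,b),open('end.pkl','wb'))
A=cv2.imread('pics/sc2.png')[120:380,100:360];B=cv2.imread('pics/si2.png')[120:380,220:480]
cv2.imwrite('pics/both2.png',np.hstack([cv2.resize(A,(400,400)),cv2.resize(B,(400,400))]))
s=bot.read_state();print(s['time'],s['tool_pos'],s['joint_vel'])
```

```text
14.8833 [ 0.5180834  -0.1782418   0.22238177] [  0.35185015   1.32974183 -12.41762699] [ 0.55924805  0.06164715 -0.10087842] 0.1709921008431793 [-0.00167627  0.00489988  0.00674149  0.02565547  0.012593   -0.11698092]
N 1 total w [-0.003  -0.0035 -0.0009] shift mm(tool) [-1.6 -0.7  2.4]
-0.003 -0.003 -0.001 -1.6 -0.7 2.4
15.0333 [ 0.5178262  -0.17811343  0.22212703] [ 0.00297321  0.00111008  0.00143772 -0.0499758  -0.0439031  -0.0085961 ]
```

View pics/both2.png

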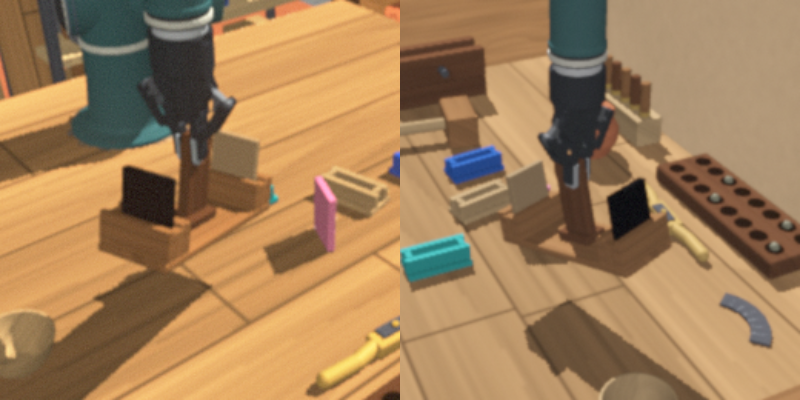

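View pics/w12.png

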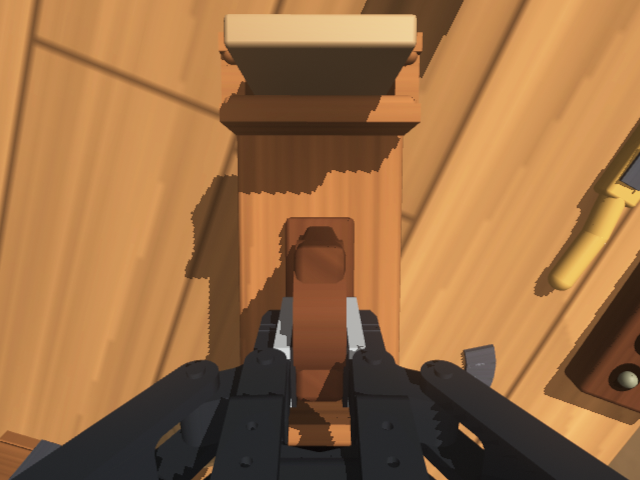

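```bash
cat > tilt.py <<'E'
from cad import *
def tilt(w,px,P,x0=None):
    # P caddy mm, px pixels; pose in world, 6 dof w/ prior on nothing
    P=np.array(P)/1000.
    st=w['state']
    if x0 is None: x0=np.r_[st['tool_pos'][0],st['tool_pos'][1],st['tool_pos'][2]-.1,0,0,.3815]
    f=lambda v:(proj(w,P@R.from_euler('xyz',v[3:]).as_matrix().T+v[:3])-px).ravel()
    o=least_squares(f,x0); return o.x,f(o.x).reshape(-1,2)
E
python3 - <<'E'
from cad import *
c,a,b=load('end.pkl')
im=c['image'][:,:,::-1]
cv2.imwrite('pics/w12c.png',cv2.resize(im[0:160,200:440],None,fx=3.3,fy=3.3,interpolation=cv2.INTER_CUBIC))
E
```

```text
(no output)
```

View pics/w12c.png

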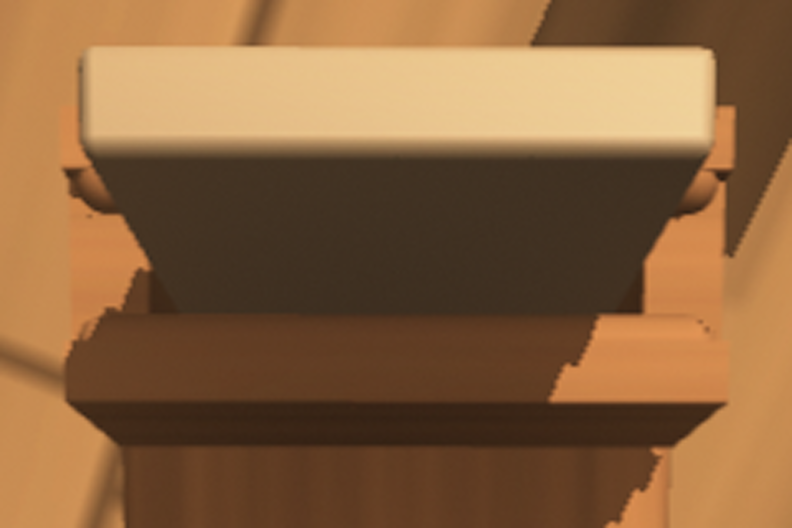

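Run:
```python
from tilt import *
c,a,b=load('end.pkl')
px=np.array([(82,46),(715,46),(84,152),(712,152),(66,400),(728,402),(120,444),(672,444)])/3.3+[200,0]
P=[(-35,106,107),(35,106,107),(-35,94,107),(35,94,107),(-50,78.5,52),(50,78.5,52),(-50,78.5,12),(50,78.5,12)]
x,r=tilt(c,px,P); print(x,'\n',r)
```

```text
[ 0.523  -0.1933  0.1199 -0.2411  0.0023  0.379 ] 
 [[-0.3858 -1.0707]
 [ 0.281  -0.9072]
 [-0.4284  0.9043]
 [ 0.543   1.0709]
 [ 1.0812 -0.0844]
 [-1.2113 -0.5088]
 [ 0.7412  0.2903]
 [-0.6006  0.4437]]
```

>>> servo_tool:
  targets: "0 0 0 0 0 0 8; 0 0 0 0 0 0 8; 0 0 0 0 0 0 8; 0 0 0 0 0 0 8"
  newtons: 120

```text
time: 15.37
tool_pos: [0.5174, -0.1782, 0.2209]
tcp_rot: [-1.757, -2.596, 0.002]
wrist_force: [-0.1, 4.0, -5.9]
width: 0.175
```

Run:
```python
from tilt import *
for i in range(3):
    c=snap('wrist',f'w13_{i}.png');s=c['state'];print(s['time'],s['tool_pos'],s['wrist_force'],s['torque'],s['joint_vel'])
pickle.dump(c,open('w13.pkl','wb'))
b=snap('side','si3.png')['image'][:,:,::-1]
cv2.imwrite('pics/both3.png',np.hstack([cv2.resize(c['image'][:240,160:480,::-1],(400,300)),cv2.resize(b[170:330,270:470],(400,300))]))
```

```text
15.3667 [ 0.5174 -0.1782  0.2209] [-0.0592  4.0062 -5.9174] [ 0.4867 -0.5406 -0.1593] [ 0.0089 -0.0082  0.0098 -0.0056 -0.0699 -0.0118]
15.4167 [ 0.5173 -0.1779  0.2209] [-2.0824  3.2605 -8.0333] [0.253  0.2778 0.3356] [ 0.0049  0.0006  0.0071 -0.0099  0.0055 -0.0198]
15.4667 [ 0.5172 -0.1778  0.2208] [ 0.2209 -0.3109 -6.3726] [-0.1233 -0.1262 -0.0412] [ 0.0001 -0.0029 -0.0031 -0.0114 -0.0133  0.0006]
```

View pics/both3.png

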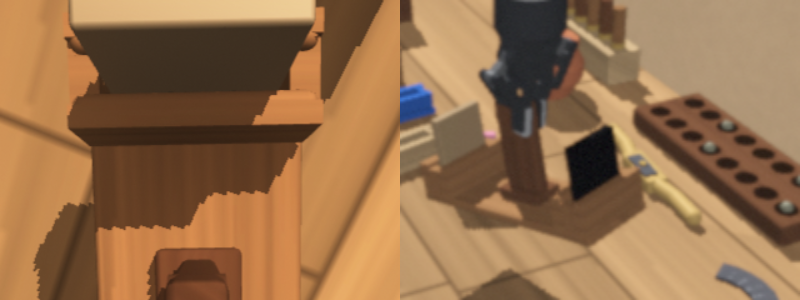

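Run:
```python
import cv2
a=cv2.imread('pics/w13_2.png')[0:160,200:440];b=cv2.imread('pics/w11.png')[0:160,200:440]
cv2.imwrite('pics/cmp.png',cv2.resize(np.vstack([a,b]) if 0 else __import__('numpy').vstack([a,b]),None,fx=1.85,fy=1.85,interpolation=cv2.INTER_CUBIC))
```

```text
(no output)
```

View pics/cmp.png

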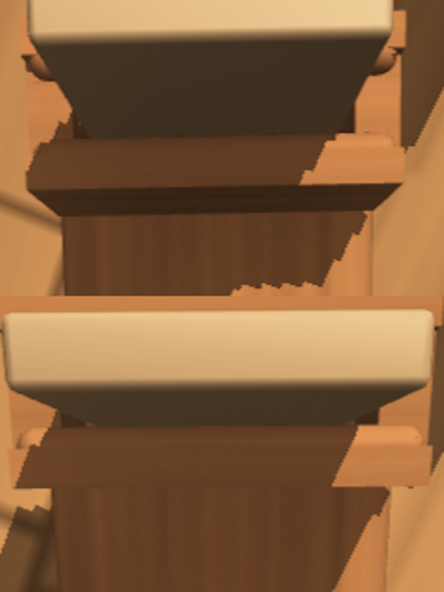

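Run:
```python
from tilt import *
c=load('w13.pkl')
f=1.85;o=[200,0]
x,r=tilt(c,np.array([(32,35),(391,32),(28,187),(403,184),(63,214),(371,211)])/f+o,[(-35,94,107),(35,94,107),(-50,78.5,52),(50,78.5,52),(-50,78.5,12),(50,78.5,12)]);print(x,abs(r).max())
c['state']['tool_pos']=np.array([.51682,-.17924,.15453]);c['state']['tcp_rot']=np.array([-1.753,-2.593,.003])
px=np.array([(5,314-296),(432,311-296),(8,385-296),(430,382-296),(12,487-296),(430,485-296)])/f+o
x,r=tilt(c,px,[(-35,106,107),(35,106,107),(-35,94,107),(35,94,107),(-50,78.5,52),(50,78.5,52)]);print(x,abs(r).max())
```

```text
[ 0.5167 -0.1827  0.1159 -0.2181  0.0014  0.3875] 0.9166454620610409
[ 0.5144 -0.1765  0.052   0.0031  0.0027  0.3864] 2.7295719758227595
```

Run:
```python
from h import *
L=[]
for i in range(12):
    c=snap('wrist','tmp.png');L.append(c['image'][0:150,300:340,::-1].copy());s=c['state'];print(round(s['time'],2),s['wrist_force'].round(1),s['torque'].round(2))
cv2.imwrite('pics/seq.png',cv2.resize(np.hstack(L),(800,500)))
```

```text
15.57 [ 0.3 -0.  -6.2] [-0.11 -0.18  0.03]
15.62 [-0.1 -0.8 -9. ] [0.21 0.07 0.  ]
15.67 [ 0.1 -0.  -8.9] [ 0.11  0.   -0.04]
15.72 [-0.3 -0.5 -7.1] [-0.18 -0.11 -0.03]
15.77 [ 0.6 -0.8 -6.5] [-0.23 -0.08 -0.05]
15.82 [-0.3  0.1 -8.1] [-0.04  0.02  0.02]
15.87 [-0.6 -0.1 -9.1] [ 0.22  0.11 -0.01]
15.92 [ 0.3 -0.  -9.4] [ 0.17  0.04 -0.02]
15.97 [ 0.9 -0.3 -7.6] [-0.05 -0.07 -0.04]
16.02 [-0.1 -0.4 -6.7] [-0.18 -0.14 -0.01]
16.07 [-0.  -0.5 -6.3] [-0.16 -0.08 -0.01]
16.12 [-1.  -0.3 -8.7] [ 0.1   0.03 -0.  ]
```

View pics/seq.png

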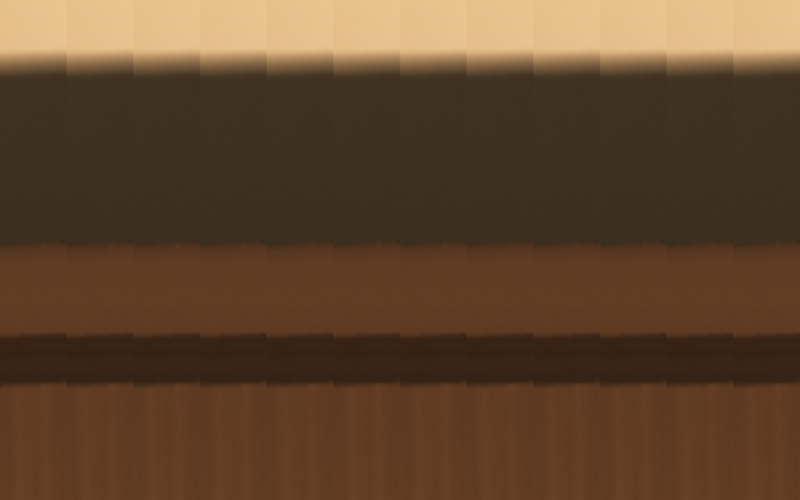

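>>> servo_tool:
  targets: "0 0.01 0 0 0 0 8; 0 0.015 0 0 0 0 8; 0 0.02 0 0 0 0 8; 0 0.02 0 0 0 0 8; 0 0.02 0 0 0 0 8; 0 0.015 0 0 0 0 8; 0 0.01 0 0 0 0 8; 0 0.005 0 0 0 0 8"
  newtons: 120

```text
time: 16.83
tool_pos: [0.5182, -0.1791, 0.2213]
tcp_rot: [-1.699, -2.509, -0.106]
wrist_force: [0.2, 0.9, -9.7]
width: 0.166
```

Run:
```python
from cad import *
for i in range(6):
    c=snap('wrist','w14.png')
s=c['state'];print(s['time'],s['tool_pos'],s['wrist_force'],s['torque'],R.from_rotvec(s['tcp_rot']).as_matrix()); pickle.dump(c,open('w14.pkl','wb'))
cv2.imwrite('pics/w14c.png',cv2.resize(c['image'][0:160,200:440,::-1],None,fx=3.3,fy=3.3,interpolation=cv2.INTER_CUBIC))
```

```text
17.0833 [ 0.5179 -0.1785  0.2214] [ 0.5902 -0.6029 -7.3098] [-0.3231 -0.2236  0.0859] [[-0.3687  0.9281 -0.0517]
 [ 0.9206  0.3723  0.1183]
 [ 0.129  -0.004  -0.9916]]
```

View pics/w14c.png

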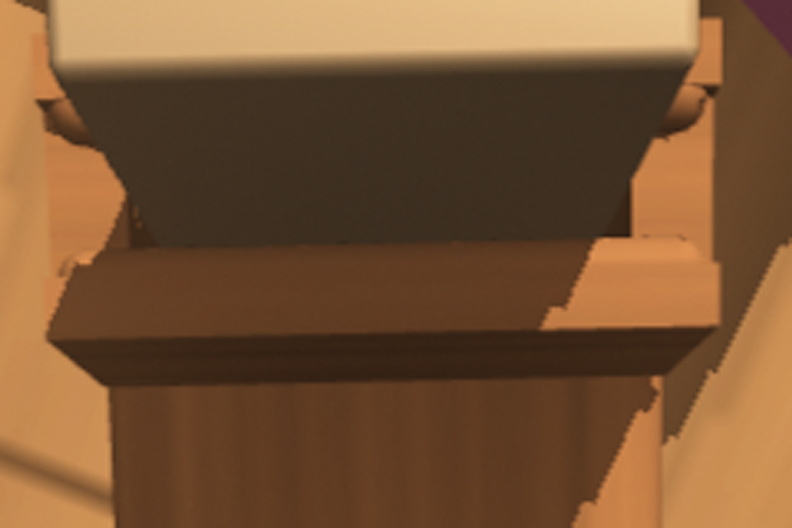

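Run:
```python
from tilt import *
c=load('w14.pkl')
x,r=tilt(c,np.array([(60,72),(695,55),(48,338),(720,325),(110,385),(662,375)])/3.3+[200,0],[(-35,94,107),(35,94,107),(-50,78.5,52),(50,78.5,52),(-50,78.5,12),(50,78.5,12)]);print(x,abs(r).max())
```

```text
[ 0.5137 -0.1712  0.1162 -0.0924  0.0045  0.4012] 1.5995486163117505
```

>>> servo_tool:
  targets: "0 0.008 0 0 0 0 8; 0 0.014 0 0 0 0 8; 0 0.016 0 0 0 0 8; 0 0.016 0 0 0 0 8; 0 0.014 0 0 0 0 8; 0 0.01 0 0 0 0 8; 0 0.005 0 0 0 0 8; 0 0 0 0 0 0 8"

```text
time: 17.8
tool_pos: [0.5185, -0.1785, 0.222]
tcp_rot: [-1.653, -2.447, -0.178]
wrist_force: [0.4, -0.5, -7.5]
width: 0.171
```

Run:
```python
from cad import *
L=[]
for i in range(16):
    c=snap('wrist','w15.png')
    if i%2: L.append(c['image'][0:150,300:340,::-1].copy())
    if i>10: s=c['state'];print(round(s['time'],2),s['tool_pos'],s['wrist_force'],s['torque'])
pickle.dump(c,open('w15.pkl','wb'))
a=snap('scene','sc4.png');b=snap('side','si4.png')
cv2.imwrite('pics/w15c.png',cv2.resize(c['image'][0:160,200:440,::-1],None,fx=3.3,fy=3.3,interpolation=cv2.INTER_CUBIC))
A=cv2.imread('pics/sc4.png')[120:380,100:360];B=cv2.imread('pics/si4.png')[120:380,220:480]
cv2.imwrite('pics/both4.png',np.vstack([np.hstack([cv2.resize(A,(400,400)),cv2.resize(B,(400,400))]),cv2.resize(np.hstack(L),(800,200))]))
```

```text
18.35 [ 0.5184 -0.178   0.2222] [ 0.5124 -0.5125 -8.9399] [-0.467  -0.247   0.0187]
18.4 [ 0.5184 -0.178   0.2222] [ 0.6614  0.0602 -7.9386] [-0.5697 -0.2464 -0.0399]
18.45 [ 0.5184 -0.178   0.2222] [-0.1198 -1.0865 -5.0577] [-0.6376 -0.3495 -0.0222]
18.5 [ 0.5184 -0.178   0.2222] [ 1.1994 -0.5994 -7.    ] [-0.702  -0.3926 -0.0221]
18.55 [ 0.5184 -0.1781  0.2222] [ 0.1305 -0.1161 -7.3013] [-0.6969 -0.3041 -0.0301]
```

View pics/w15c.png

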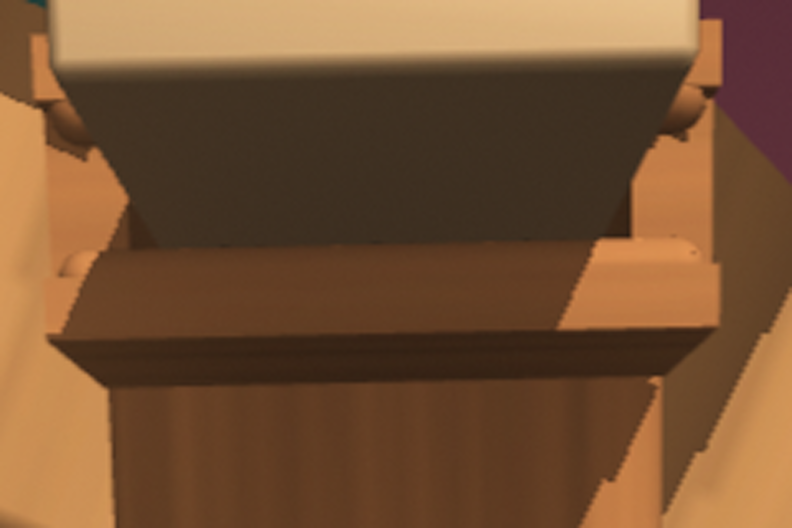

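View pics/both4.png

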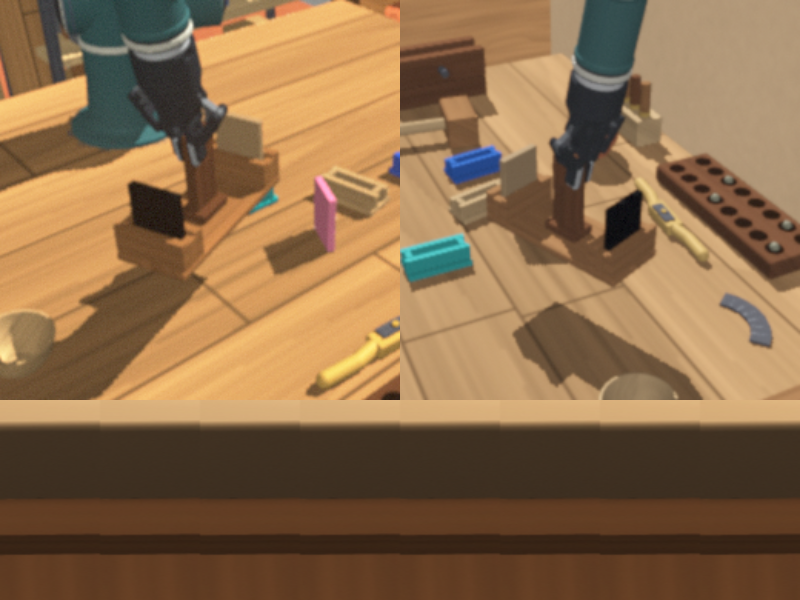

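Run:
```python
from tilt import *
c=load('w15.pkl')
x,r=tilt(c,np.array([(60,72),(695,55),(48,338),(720,325),(110,385),(662,375)])/3.3+[200,0],[(-35,94,107),(35,94,107),(-50,78.5,52),(50,78.5,52),(-50,78.5,12),(50,78.5,12)]);print(x,abs(r).max())
L=[]
for i in range(30):
    c=snap('wrist','w16.png')
    if i%5==0:
        L.append(c['image'][0:150,300:340,::-1].copy())
        s=c['state'];print(round(s['time'],2),s['tool_pos'],s['wrist_force'],s['torque'],R.from_rotvec(s['tcp_rot']).as_matrix()[2])
pickle.dump(c,open('w16.pkl','wb'))
cv2.imwrite('pics/seq2.png',cv2.resize(np.hstack(L),(720,500)))
cv2.imwrite('pics/w16c.png',cv2.resize(c['image'][0:160,200:440,::-1],None,fx=3.3,fy=3.3,interpolation=cv2.INTER_CUBIC))
```

```text
[ 0.5108 -0.1623  0.118  -0.0035  0.0013  0.4031] 1.5995485936296632
18.7 [ 0.5184 -0.1781  0.2222] [ 0.5526 -0.3353 -7.8423] [-0.5404 -0.1804 -0.0712] [ 0.2167 -0.0026 -0.9762]
18.95 [ 0.5184 -0.1781  0.2221] [ 0.6438  0.7581 -9.1704] [-0.1879 -0.049  -0.0247] [ 0.2167 -0.0027 -0.9762]
19.2 [ 0.5184 -0.1781  0.2221] [-0.2568 -1.2035 -7.5479] [-0.5404 -0.2598 -0.0383] [ 0.2166 -0.0026 -0.9763]
19.45 [ 0.5184 -0.1781  0.2221] [-0.0394 -1.0304 -8.2769] [-0.6614 -0.2498 -0.0056] [ 0.2166 -0.0026 -0.9763]
19.7 [ 0.5184 -0.1781  0.2222] [-0.3868  0.6083 -9.0082] [-0.2679 -0.0454  0.0053] [ 0.2166 -0.0027 -0.9762]
19.95 [ 0.5184 -0.1781  0.2221] [ 0.655  -0.2302 -7.4991] [-0.4791 -0.244  -0.0937] [ 0.2166 -0.0026 -0.9763]
```

View pics/seq2.png

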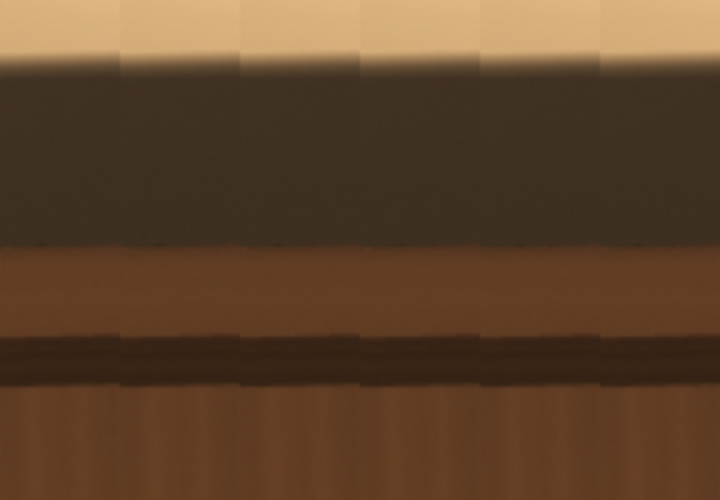

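View pics/w16.png

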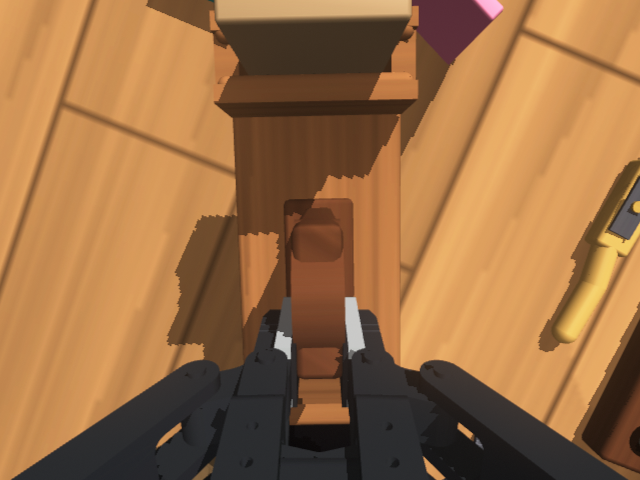

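Run:
```python
from tilt import *
c=load('w16.pkl')
px=np.array([(60,72),(695,55),(48,338),(720,325),(110,385),(662,375)])/3.3+[200,0]
P=[(-35,94,107),(35,94,107),(-50,78.5,52),(50,78.5,52),(-50,78.5,12),(50,78.5,12)]
# handle base-board: foot collar unknown; handle top ends
for extra in (0,1):
    p,q=px,P
    if extra: p=np.r_[px,[(298,262),(342,262),(297,376),(345,376)]]; q=P+[(-8,25,132),(8,25,132),(-8,-25,132),(8,-25,132)]
    x,r=tilt(c,p,q);print(x,abs(r).max())
    M=R.from_euler('xyz',x[3:]).as_matrix()
    h=x[:3]+M@[0,0,.115]; s=c['state'];Rt=R.from_rotvec(s['tcp_rot']).as_matrix();g=s['tool_pos']-.019*Rt[:,2]
    print('handle',h,'grasp',g,'dist',np.linalg.norm(h-g),'in caddy',M.T@(g-h))
    print(proj(c,np.array([(a,b,140) for a in(-8,8) for b in(25,-25)])/1000@M.T+x[:3]))
```

```text
[ 0.5108 -0.1623  0.118  -0.0035  0.0013  0.403 ] 1.599548597696952
handle [ 0.5108 -0.1619  0.233 ] grasp [ 0.52   -0.1819  0.2407] dist 0.023332394923000425 in caddy [ 0.0005 -0.022   0.0076]
[[290.782  216.442 ]
 [295.243  378.7598]
 [344.9131 215.3371]
 [347.1986 377.7686]]
[ 0.5084 -0.1568  0.1147  0.1176  0.0029  0.402 ] 16.548664448996135
handle [ 0.5139 -0.1691  0.2289] grasp [ 0.52   -0.1819  0.2407] dist 0.01846338392120744 in caddy [ 0.0005 -0.0127  0.0134]
[[292.4751 252.8693]
 [297.6098 399.8756]
 [345.5144 251.8415]
 [346.2746 398.962 ]]
```

Run:
```python
from tilt import *
a=load('scene0.pkl');b=load('side0.pkl')
x=np.array([0.5108,-0.1623,0.118,-0.0035,0.0013,0.403])
M=R.from_euler('xyz',x[3:]).as_matrix()
def bx(cx,cy,sx,sy,z0,z1): return np.array([(cx+i*sx/2,cy+j*sy/2,z) for z in(z0,z1) for i,j in((-1,-1),(1,-1),(1,1),(-1,1))])/1000
out=[]
for cam,fn,(u,v) in((a,'sc4',(120,150)),(b,'si4',(260,170))):
    im=cv2.imread(f'pics/{fn}.png')[v:v+180,u:u+180]; im=cv2.resize(im,(400,400),interpolation=cv2.INTER_CUBIC);f=400/180
    raw=im.copy()
    for B in(bx(0,0,100,250,0,12),bx(0,100,70,12,52,107),bx(0,-100,70,12,52,107),bx(0,0,16,50,12,140),bx(0,-100,100,43,12,52)):
        p=((proj(cam,B@M.T+x[:3])-[u,v])*f).round().astype(int)
        for i in range(4):
            for k,l in((i,(i+1)%4),(i+4,(i+1)%4+4),(i,i+4)): cv2.line(im,tuple(map(int,p[k])),tuple(map(int,p[l])),(0,255,0),1)
    out.append(im)
cv2.imwrite('pics/ov.png',np.hstack(out))
```

```text
(no output)
```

View pics/ov.png

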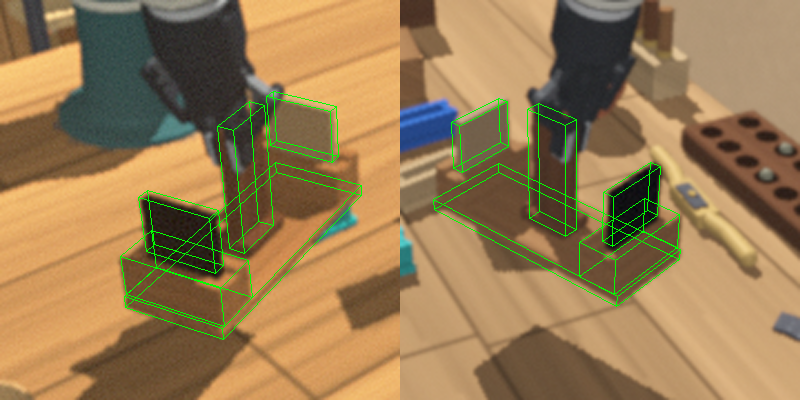

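```bash
python3 -c "
from h import *
print(finish_job());s=bot.read_state();print(s['time'],s['tool_pos'],s['width'],s['wrist_force'])"
```

```text
the job is handed in; nothing more can be done
None
the job is handed in; nothing more can be done
```

The black stone is home in the caddy's empty slot. The caddy hangs from its handle about 118 mm above the bench, and I handed the job in at about 20 s. The job report gives no verdict.

**Stone:** I pulled it from the stand, lowered it into the slot with no sign of contact force, and let go while the caddy stood on the bench. The wrist camera then put the stone's top at 104–110 mm (107 mm is fully home), with the fingers clear of it.

**First lift went wrong:** the caddy slipped in the grip and tipped by about 0.24 rad, still under the 0.4 limit. I raised the grip to 120 N and tilted the gripper about the jaw axis until the caddy was level again.

**Last checks:**
- **Level:** the tilt fit gave about 0.004 rad, and the caddy model laid over the scene and side views matched, black stone included.
- **Still:** it did not move noticeably for about 2 s, though the wrist torque still wavered by a few tenths of a N m.
- **Bystanders:** none looked touched in the views. I did not measure their positions.

**Weak points:**
- The grip sits about 22 mm off the handle's centre, toward the black stone. The grasp point is about 23 mm from the handle point, against the 35 mm limit.
- Two position estimates disagreed. The one just after lift-off showed only a few millimetres of offset, but its fit was poorer. A second fit of the last picture, with guessed handle points added, gave 0.12 rad of tilt but missed by up to 16 pixels, so I discarded it.

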